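# Move the seasoning row from the station rail to the service caddy

## Task

The station rail with its clip-in cups is due for washing: move the four seasoning containers from it into the empty steel caddy, one to a bay, standing upright on the bay floor. The cooks reach for them without looking, so keep them in the same order as they stand in the rail now, counted from the handle end of each rack, and do not tip any of them over on the way.

Things in the scene. Friction and masses are not known exactly. Their poses are not given: they have to be found in the camera images.
- slim_jar: Slim round glass spice jar with a mustard-yellow cap, 41 mm across the glass and 106 mm tall (cap from 85 mm up). Loose, about 0.11 kg. Grip it from above about 75 mm (70 to 85) above its underside: lower, the cap can meet the gripper's body. Origin: centre of its underside, z up. 
- square_jar: Square glass spice jar with rounded corners and a round red cap, 46 mm across the flats and 97 mm tall (cap 45 mm wide, from 76 mm up). Loose, about 0.11 kg. Grip it across two flats, 60 to 75 mm up; the flats face along its x and y, at the start within 0.06 rad of its cup's x and y. Origin: centre of its underside, z up. 
- steel_shaker: Plain round stainless-steel shaker with a low domed, perforated top; body 49 mm, top rim 51 mm in diameter, 79 mm tall; the shortest of the four. Loose, about 0.14 kg. Grip it 48 to 60 mm above its underside. Origin: centre of its underside, z up. 
- pepper_mill: Round dark-wood pepper mill with a small steel knob on top, 43 mm in diameter, 101 mm tall (straight body to 76 mm, a narrower steel neck 3 mm high, then the head). Loose, about 0.16 kg. Grip it 65 to 75 mm above its underside. Origin: centre of its underside, z up. 
- cup_slim: Grey plastic clip-in cup with a round collar, 47 mm inside, in which the slim jar stands at the start. Floor 3 mm thick, collar rim 22.5 mm above its underside. It belongs to the station rail, is clipped in firmly and stays there. Origin: centre of its underside; x and y as the rail's.
- cup_square: Grey plastic clip-in cup with a square collar, 52 mm inside, in which the square jar stands at the start. Floor 3 mm thick, collar rim 22.5 mm above its underside. It belongs to the station rail, is clipped in firmly and stays there. Origin: centre of its underside; x and y as the rail's.
- cup_shaker: Grey plastic clip-in cup with a round collar, 55 mm inside, in which the steel shaker stands at the start. Floor 3 mm thick, collar rim 22.5 mm above its underside. It belongs to the station rail, is clipped in firmly and stays there. Origin: centre of its underside; x and y as the rail's.
- cup_mill: Grey plastic clip-in cup with a round collar, 49 mm inside, in which the pepper mill stands at the start. Floor 3 mm thick, collar rim 22.5 mm above its underside. It belongs to the station rail, is clipped in firmly and stays there. Origin: centre of its underside; x and y as the rail's.
- station_rail: Start rack: steel channel 272 x 70 mm, rim 16 mm high, with the four grey cups and a loop handle sticking out 30 mm at one end. Cups stand on its floor, 7 mm up, at x = 0, y = +100.5, +33.5, -33.5, -100.5 mm; which cup is where changes. Fixed. Origin: centre of underside, on the worktop; z up, y along the row, +y towards the handle end, x across.
- service_caddy: Target rack, empty: steel trough 272 x 70 mm, loop handle sticking out 30 mm at one end, four equal bays 64 x 64 mm inside, centred at x = 0, y = +100.5, +33.5, -33.5, -100.5 mm. Bay floor 7 mm up, cross walls 36 mm, long edges 38 mm, walls 3 mm thick. Fixed. Origin: centre of underside, on the worktop; z up, y along the row, +y towards the handle end, x across.

How it is judged:
By the outcome, as a careful person would: the job done as asked, in the order asked, and still so for the second after the job is handed in, with the robot touching nothing.
It also fails if it takes over 109 s, if anything falls off the work surface, if the arm or the gripper's body presses on something with over 40 N, if the wrist force passes 120 N, or if a joint passes its speed limit or range.

## Robot

A 6-joint arm with a two-finger parallel gripper is mounted at the origin on a cart in front of the work surface, level with it; the furniture and walls round the work are solid. World frame = base frame: x ahead of the robot, y to its left, z up, the work surface at z = 0. Lengths are in mm, angles in rad, forces in N, time in s.
With the tool pointing down it reaches from about 350 to 975 mm from the base axis. Payload 7.1 kg.
Tool frame: the origin (TCP) lies midway between the tips of the shut fingers; the grasp point (between the pads) lies 19 mm behind it (ctrl.grip_depth is the distance from the TCP to the grasp point, in mm); z points along the fingers, y is the line along which they close (so a half turn about z gives the same grasp; the last joint's range is limited). The gripper opens to 88 mm and grips with 3 to 60 N. Pads are 20 mm wide; open, the fingers measure 115 mm over their backs; the gripper's body (75 mm by 178 mm) begins 61 mm behind the grasp point.
Start: joints at [1.27, 0.423, 1.63, -0, 1.089, -0.019], TCP at [173.771, 600.34, 184.975] pointing down, gripper open.
Joint ranges: [-3, 3], [-0.9, 2.11], [0.09, 2.58], [-1.31, 4.45], [0.11, 2.69], [-2.54, 2.54]. Speed limits (rad/s): [2.39, 2.39, 3.01, 3.14, 3.14, 3.14].

## Interface

Orientations are given as a rotation vector (axis times angle).
In Python, from workcell import ctrl, cams gives the robot as it stands.
- The arm moves only by the tool move_arm, never from a script. Its argument "steps" is a list of rows, each a list of 3 entries, a list of its own where there are three numbers: the shift along the tool's x, y, z in units of 25 mm (1.0 is 25 mm), then the turn about the tool's z in units of 5 degrees (1.0 is 5 degrees), then the closure, from 0 (fully open) to 1 (shut). A call has 1 to 20 rows; each row shifts and turns the commanded pose from where the row before left it, along the tool's axes as they then stand; what a row does not reach is not made up. A row lasts 1/12 s, in which the tool goes at most 41.7 mm and 7.16 degrees, less where a joint would pass 70% of its speed; a pose out of reach is approached as far as the arm can. A call is refused whole if a number of a shift passes 1 or a number of a turn 1, either way. A call with a gripper value outside its range is refused whole. The fingers move at their own pace and stop on an object; the grip force is fixed at half the most. Time passes only in rows, so rows that do not move let the fingers close. It gives the time, the measured TCP pose, the force, the opening and the grip force at its end, in the units of the state.
- ctrl.get_obs(): the state, without advancing time (a new reading comes with each control period).
- cams.get_image(name): name is "side" or "top" or "wrist"; returns a dict with "image" (480x640x3 uint8, red, green, blue), "camera_matrix" (3x3 intrinsics, pixels), "xyz" and "rotation" of the camera in the world; the wrist camera has in their place "mount" (4x4, takes a point from camera to tool coordinates, whose origin is the TCP and whose axes are the flange's). Camera axes: x right, y down, z forward; pixel columns grow to the right and rows downward; lengths in mm; the calibration is good to about 2 mm. A picture is of the moment at which its call begins: read the wrist's pose just before it. There is no depth.
- ctrl.close_job(): hands the job in; it is judged then, once.
Trained networks look in the newest picture that a camera, given by its name, has taken for a name from the list of things; names that differ only in an ending like _2 or _b are one class to them, and where a whole thing is asked for, a point or a joint stands for the part that bears it (a point fixed in the world has none). Each returns a list of dicts, best first, with "p" (0 to 1); they miss things now and then, are a little off and sometimes report something else, mostly with a low value. They report only what shows in the picture. A call takes as long as a camera call.
- cams.boxes_of(camera, thing): "rect" ([centre column, centre row, width, height] in pixels, round what is visible of it).
- cams.cut_out(camera, thing): "pixels" (480x640 bool, what is visible of it) and "rect" ([centre column, centre row, width, height] in pixels, round what is visible of it).
The state is a dict: "t": time; "qpos": joint angles; "qvel": joint speeds; "joint_torque": joint torques, N m; "ee_pos": TCP position; "orientation": TCP orientation; "ft_force": force on the tool from outside, world axes, zero at the start; "moment": the same for the moment, N m; "width": finger opening in mm; "grasp_force": force on a finger pad.
Only numpy, scipy, OpenCV 4.12 (cv2) and the standard library are available. Lean on these libraries where they do the work, as an engineer would, in place of code of your own. Each camera call takes 0.05 s, during which the arm holds its last target. There are 200 camera calls.

## Working session

There is one attempt and no reset: what is moved stays moved. The work goes in short steps, Python scripts to look and compute and a tool call to move; the robot and the scene stay as the last step left them, time stands still between calls to the robot, and variables do not carry over. Pictures are saved under pics/ and viewed, at most 14 in all, crops included, and the job is handed in when it is done.

Besides the shell and the picture viewer there is one more tool, called after "Request:" as name(argument=value, ...), one argument or row to a line, values as JSON. move_arm: Moves the arm, as the interface text tells. Its arguments: {"type":"object","properties":{"steps":{"type":"array"}},"required":["steps"]}

```bash
mkdir -p pics; ls; python3 - <<'E'
from workcell import ctrl,cams
import cv2,numpy as np
print(ctrl.get_obs())
for n in ["side","top","wrist"]:
    d=cams.get_image(n); cv2.imwrite(f"pics/{n}0.png",d["image"][:,:,::-1])
    print(n,{k:np.round(v,3).tolist() for k,v in d.items() if k!="image"})
    for t in ["slim_jar","square_jar","steel_shaker","pepper_mill","station_rail","service_caddy","cup_slim","cup_square","cup_shaker","cup_mill"]:
        print(t,[(round(b["p"],2),np.round(b["rect"]).tolist()) for b in cams.boxes_of(n,t)[:2]])
E
```

```text
pics
{'t': 0.0, 'qpos': array([ 1.27003664e+00,  4.23820175e-01,  1.63068290e+00, -5.99299337e-06,
        1.08859495e+00, -1.90032049e-02]), 'qvel': array([ 0.0020192 ,  0.0002252 ,  0.00035515,  0.00041496, -0.0001188 ,
       -0.00036723]), 'joint_torque': array([ 4.40303207e-03, -5.44618857e+01, -2.73676014e+01,  6.45038788e-02,
        2.28476065e-02, -1.22327438e-04]), 'ee_pos': array([173.5757064 , 599.7799743 , 184.21743147]), 'orientation': array([-4.41082171e-01, -3.11023675e+00,  2.33562714e-03]), 'ft_force': array([-0.86760252, -0.03104821,  0.0441215 ]), 'moment': array([ 0.04251077, -0.00022441, -0.01668737]), 'grasp_force': 0.0, 'width': 87.70650543550387}
side {'camera_matrix': [[508.295, 0.0, 323.987], [0.0, 508.295, 236.554], [0.0, 0.0, 1.0]], 'xyz': [453.098, -867.502, 664.052], 'rotation': [-2.192, 0.108, -0.028]}
slim_jar [(0.62, [331.0, 288.0, 27.0, 47.0]), (0.4, [327.0, 316.0, 36.0, 30.0])]
square_jar [(0.96, [303.0, 274.0, 31.0, 51.0])]
steel_shaker [(0.75, [386.0, 338.0, 35.0, 50.0])]
pepper_mill [(0.59, [357.0, 313.0, 25.0, 52.0])]
station_rail [(0.87, [347.
[... 683 characters left out ...]
06.0, 247.0, 106.0, 72.0])]
service_caddy [(0.59, [230.0, 223.0, 71.0, 116.0])]
cup_slim [(0.83, [398.0, 245.0, 24.0, 25.0])]
cup_square [(0.82, [379.0, 261.0, 32.0, 38.0])]
cup_shaker [(0.68, [440.0, 214.0, 25.0, 34.0]), (0.2, [424.0, 226.0, 28.0, 24.0])]
cup_mill [(0.6, [419.0, 228.0, 24.0, 31.0]), (0.59, [381.0, 264.0, 33.0, 34.0])]
wrist {'camera_matrix': [[368.71, 0.0, 317.01], [0.0, 368.71, 242.342], [0.0, 0.0, 1.0]], 'mount': [[-0.001, -0.962, -0.274, 75.191], [1.0, -0.001, -0.001, 0.075], [0.001, -0.274, 0.962, -199.748], [0.0, 0.0, 0.0, 1.0]]}
slim_jar []
square_jar []
steel_shaker []
pepper_mill []
station_rail []
service_caddy []
cup_slim []
cup_square []
cup_shaker []
cup_mill []
```

View pics/top0.png

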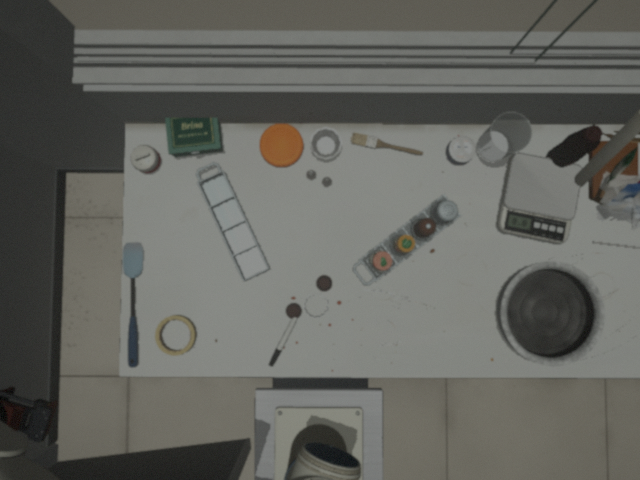

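View pics/side0.png

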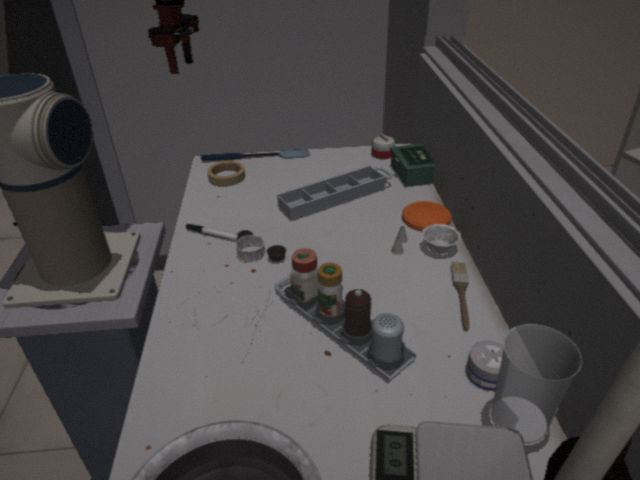

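Top view: the caddy runs from (208,172), with the loop handle, to (255,275). The rail runs from about (360,275) to (452,205), with red-cap square, yellow slim, dark mill and steel shaker at (381,262), (406,245), (426,229) and (446,210). I'll zoom in to check which end the rail handle is on.

```bash
cat > h.py <<'E'
import numpy as np,cv2
from scipy.spatial.transform import Rotation as R
def ray(d,px,obs=None):
    K=d["camera_matrix"]
    v=np.linalg.inv(K)@[px[0],px[1],1]
    if "mount" in d:
        Rt=R.from_rotvec(obs["orientation"]).as_matrix(); M=d["mount"]
        Rc=Rt@M[:3,:3]; o=Rt@M[:3,3]+obs["ee_pos"]
    else:
        Rc=R.from_rotvec(d["rotation"]).as_matrix() if np.size(d["rotation"])==3 else d["rotation"]; o=d["xyz"]
    v=Rc@v; return o,v/np.linalg.norm(v)
def atz(d,px,z,obs=None):
    o,v=ray(d,px,obs); return o+v*(z-o[2])/v[2]
def tri(rs):
    A=sum(np.eye(3)-np.outer(v,v) for o,v in rs); b=sum((np.eye(3)-np.outer(v,v))@o for o,v in rs)
    p=np.linalg.solve(A,b); return p,[np.linalg.norm((np.eye(3)-np.outer(v,v))@(p-o)) for o,v in rs]
E
python3 - <<'E'
from workcell import ctrl,cams
from h import *
d=cams.get_image("top"); im=d["image"][:,:,::-1]
a=cv2.resize(im[190:290,345:465],None,fx=5,fy=5,interpolation=cv2.INTER_CUBIC)
b=cv2.resize(im[160:285,190:275],None,fx=4,fy=4,interpolation=cv2.INTER_CUBIC)
c=np.zeros((500,600+340,3),np.uint8);c[:500,:600]=a;c[:500,600:]=b
cv2.imwrite("pics/crop.png",cv2.convertScaleAbs(cv2.resize(c,(800,426)),alpha=1.4))
for px,z in [((381,262),97+10),((406,245),116),((426,229),111),((446,210),89)]: print(np.round(atz(d,px,z)))
for t in ["service_caddy","station_rail"]:
    r=cams.cut_out("top",t)[0]; m=r["pixels"].astype(np.uint8)
    q=cv2.minAreaRect(cv2.findNonZero(m)); print(t,r["p"],q)
    for p in cv2.boxPoints(q): print(np.round(atz(d,p,38 if t[1]=="e" else 16)))
E
```

```text
[ 465. -147.  107.]
[ 505. -205.  116.]
[ 543. -253.  111.]
[ 590. -305.   89.]Traceback (most recent call last):
  File "<stdin>", line 10, in <module>
IndexError: list index out of range
```

View pics/crop.png

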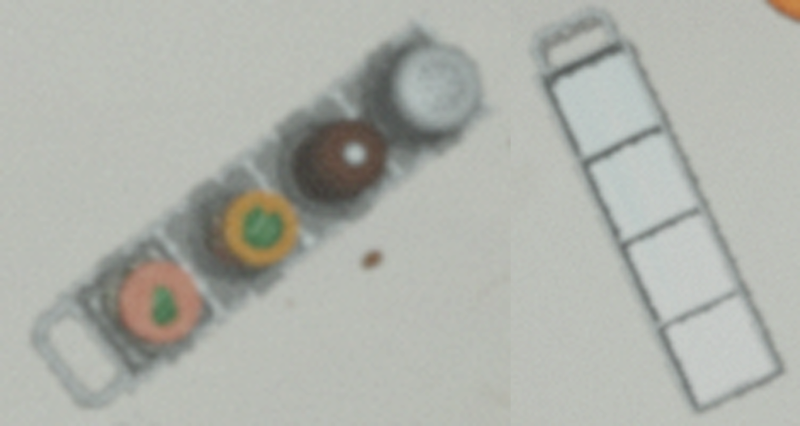

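Crop: the rail's loop handle is at the lower left, at the square jar's end, so the order from the handle is square, slim, mill, shaker. The caddy's handle is at its upper-left end, away from the robot. Next I'll compute the move to a wrist view above each rack.

```bash
cat >> h.py <<'E'
def plan(obs,xyz,yaw=None):
    """units to go: shift in present tool axes (25mm), turn (5deg) to bring tool y to world heading yaw (mod pi)"""
    Rt=R.from_rotvec(obs["orientation"]).as_matrix()
    y=np.arctan2(Rt[1,1],Rt[0,1]); out={"head_y_deg":np.degrees(y).round(2)}
    if yaw is not None:
        dw=(yaw-y+np.pi/2)%np.pi-np.pi/2
        out["turn"]=round(float(-np.degrees(dw)/5),3)
        Rn=Rt@R.from_euler("z",-dw).as_matrix()
        out["shift_after_turn"]=np.round(Rn.T@(np.array(xyz)-obs["ee_pos"])/25,3).tolist()
    out["shift"]=np.round(Rt.T@(np.array(xyz)-obs["ee_pos"])/25,3).tolist()
    return out
E
python3 - <<'E'
from workcell import ctrl,cams
from h import *
d=cams.get_image("top")
c=[atz(d,p,38) for p in [(200.7,182.6),(224.2,173.5),(270,268.7),(245,280.4)]]
print(np.round(c)); m=np.mean(c,axis=0); v=c[0]+c[1]-c[2]-c[3]; a=np.arctan2(v[1],v[0])
print(m,np.degrees(a)); o=ctrl.get_obs()
print(np.round(R.from_rotvec(o["orientation"]).as_matrix(),3))
print(plan(o,[m[0],m[1],185],a+np.pi/2)); ar=np.arctan2(158,-125)
print(np.degrees(ar),plan(o,[528,-226,185],ar+np.pi/2))
E
```

```text
[[662. 293.  38.]
 [685. 235.  38.]
 [449. 119.  38.]
 [420. 180.  38.]]
[554.25759059 206.67415255  38.        ] 25.56690009994263
[[-0.961  0.278  0.   ]
 [ 0.278  0.961 -0.   ]
 [-0.    -0.    -1.   ]]
{'head_y_deg': np.float64(73.86), 'turn': -8.342, 'shift_after_turn': [-6.934, -20.774, 0.0], 'shift': [-18.998, -10.895, 0.0]}
128.34890397493635 {'head_y_deg': np.float64(73.86), 'turn': 7.102, 'shift_after_turn': [-34.714, -9.395, 0.0], 'shift': [-22.8, -27.812, 0.0]}
```

Request:
move_arm(
  steps=[
    [[0,0,-0.5],-1,0],
    [[0,0,-0.5],-1,0],
    [[0,0,-0.5],-1,0],
    [[0,0,-0.5],-1,0],
    [[0,0,-0.5],-1,0],
    [[0,0,-0.5],-1,0],
    [[0,0,-0.5],-1,0],
    [[0,0,-0.5],-1,0],
    [[0,0,0],-0.34,0],
  ],
)

```text
t: 2.55
ee_pos: [174.2, 601.6, 287.9]
orientation: [-0.701, 3.06, 0.006]
ft_force: [-0.2, 0.5, -0.2]
width: 87.6
grasp_force: 0.0
```

Request:
move_arm(
  steps=[
    [[-0.5,-1,0],0,0],
    [[-0.5,-1,0],0,0],
    [[-0.5,-1,0],0,0],
    [[-0.5,-1,0],0,0],
    [[-0.5,-1,0],0,0],
    [[-0.5,-1,0],0,0],
    [[-0.5,-1,0],0,0],
    [[-0.5,-1,0],0,0],
    [[-0.5,-1,0],0,0],
    [[-0.5,-1,0],0,0],
    [[-0.5,-1,0],0,0],
    [[-0.5,-1,0],0,0],
    [[-0.5,-1,0],0,0],
    [[-0.5,-1,0],0,0],
    [[-0.5,-1,0],0,0],
    [[-0.5,-1,0],0,0],
    [[-0.5,-1,0],0,0],
    [[-0.5,-1,0],0,0],
    [[-0.5,-1,0],0,0],
    [[-0.5,-1,0],0,0],
  ],
)

```text
t: 4.22
ee_pos: [616.0, 256.1, 285.0]
orientation: [-0.695, 3.064, 0.0]
ft_force: [0.3, 0.3, 0.2]
width: 88.0
grasp_force: 0.0
```

```bash
python3 - <<'E'
from workcell import ctrl,cams
from h import *
import pickle
cams.get_image("wrist");cams.get_image("wrist")
o=ctrl.get_obs(); d=cams.get_image("wrist"); cv2.imwrite("pics/w1.png",d["image"][:,:,::-1]); pickle.dump((o,d),open("w1.pkl","wb"))
print(o["t"],o["ee_pos"],o["qvel"].round(3),plan(o,o["ee_pos"]))
for r in cams.cut_out("wrist","service_caddy"): print(r["p"],r["rect"],cv2.minAreaRect(cv2.findNonZero(r["pixels"].astype(np.uint8))))
E
```

```text
4.3167 [617.60979866 254.480235   284.57881028] [ 0.049 -0.026  0.041  0.028  0.009  0.04 ] {'head_y_deg': np.float64(115.36), 'shift': [0.0, 0.0, 0.0]}
0.56 [310.0, 141.7, 65.8, 268.4] ((310.3519287109375, 139.81849670410156), (263.14971923828125, 66.62994384765625), 88.36341857910156)
```

View pics/w1.png

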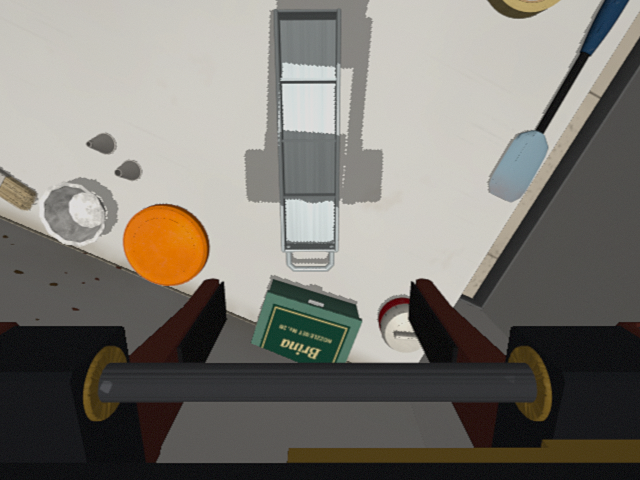

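The wrist view shows the caddy at columns 273–340 and rows 10–250, with its handle at row 260. I'll zoom in for the rim corners.

```bash
python3 - <<'E'
import pickle,cv2
o,d=pickle.load(open("w1.pkl","rb"));im=d["image"][:,:,::-1][0:264,260:355]
im=cv2.rotate(im,cv2.ROTATE_90_CLOCKWISE) # new x = 263-row, new y = col-260
cv2.imwrite("pics/w1c.png",cv2.resize(im,None,fx=3,fy=3,interpolation=cv2.INTER_CUBIC))
E
```

```text
(no output)
```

View pics/w1c.png

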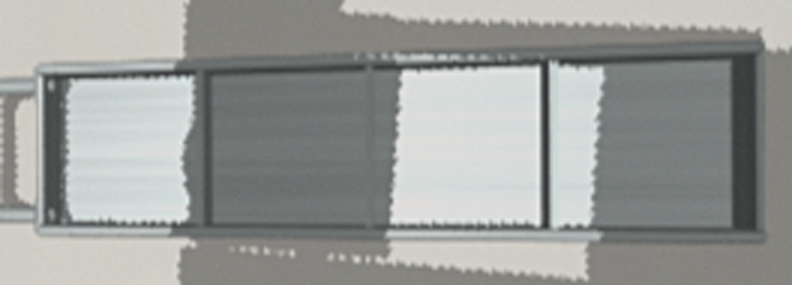

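```bash
python3 - <<'E'
import pickle
from h import *
o,d=pickle.load(open("w1.pkl","rb"))
c=np.array([atz(d,(260+Y/3,263-X/3),38,o) for X,Y in [(37,67),(37,236),(763,240),(763,42)]])
print(c.round(1),[np.linalg.norm(c[i]-c[i-1]).round(1) for i in range(4)])
m=c.mean(0);v=c[0]+c[1]-c[2]-c[3];a=np.arctan2(v[1],v[0]);print("caddy",m.round(1),np.degrees(a))
# dividers tops at z 36, mid of bays
u=np.array([np.cos(a),np.sin(a)])
for X in (205,370,546): p=atz(d,(260+148/3,263-X/3),36,o); print(((p[:2]-m[:2])@u).round(1))
print(plan(o,[574,-285,285],np.radians(38.3)))
E
```

```text
[[693.4 241.4  38. ]
 [662.9 305.9  38. ]
 [420.1 187.8  38. ]
 [450.1 124.2  38. ]] [np.float64(270.0), np.float64(71.4), np.float64(270.0), np.float64(70.4)]
caddy [556.6 214.8  38. ] 25.83133389776507
64.2
-0.4
-64.0
{'head_y_deg': np.float64(115.36), 'turn': 15.412, 'shift_after_turn': [-15.854, -14.743, -0.003], 'shift': [10.818, -18.753, -0.003]}
```

Request:
move_arm(
  steps=[
    [[0.3,-1,0],0,0],
    [[0.3,-1,0],0,0],
    [[0.3,-1,0],0,0],
    [[0.3,-1,0],0,0],
    [[0,0,0],0,0],
    [[0,0,0],0,0],
    [[0,0,0],0,0],
    [[0,0,0],0,0],
  ],
)

```text
t: 5.08
ee_pos: [630.6, 155.5, 285.1]
orientation: [-0.697, 3.063, 0.001]
ft_force: [0.1, 0.9, 0.3]
width: 87.7
grasp_force: 0.0
```

```bash
python3 - <<'E'
from workcell import ctrl,cams
from h import *
import pickle
o=ctrl.get_obs(); d=cams.get_image("wrist"); pickle.dump((o,d),open("w2.pkl","wb"))
print(o["t"],o["ee_pos"],o["qvel"].round(3),plan(o,[574,-285,285],np.radians(38.3)))
im=d["image"][:,:,::-1]
# predicted corners from w1 estimate
o1,d1=pickle.load(open("w1.pkl","rb"))
M=d["mount"];Rt=R.from_rotvec(o["orientation"]).as_matrix()
for X,Y in [(37,67),(37,236),(763,240),(763,42)]:
    p=atz(d1,(260+Y/3,263-X/3),38,o1); q=M[:3,:3].T@(Rt.T@(p-o["ee_pos"])-M[:3,3]); print((d["camera_matrix"]@q/q[2])[:2].round(1))
r=cams.cut_out("wrist","service_caddy")
if r: print(r[0]["p"],r[0]["rect"],cv2.minAreaRect(cv2.findNonZero(r[0]["pixels"].astype(np.uint8))))
x0=360
c=cv2.rotate(im[16:290,x0:x0+95],cv2.ROTATE_90_CLOCKWISE); cv2.imwrite("pics/w2c.png",cv2.resize(c,None,fx=2.9,fy=2.9,interpolation=cv2.INTER_CUBIC))
E
```

```text
5.0833 [630.57307692 155.45108355 285.06892284] [ 0.001  0.004 -0.005  0.     0.001 -0.003] {'head_y_deg': np.float64(115.64), 'turn': 15.468, 'shift_after_turn': [-12.424, -12.695, -0.004], 'shift': [9.664, -14.904, -0.004]}
[356.  273.5]
[411.3 273.7]
[427.1  41.4]
[362.6  41. ]
0.74 [390.8, 167.2, 71.4, 254.6] ((387.17242431640625, 167.0689697265625), (66.23844146728516, 254.03147888183594), 3.3664608001708984)
```

View pics/w2c.png

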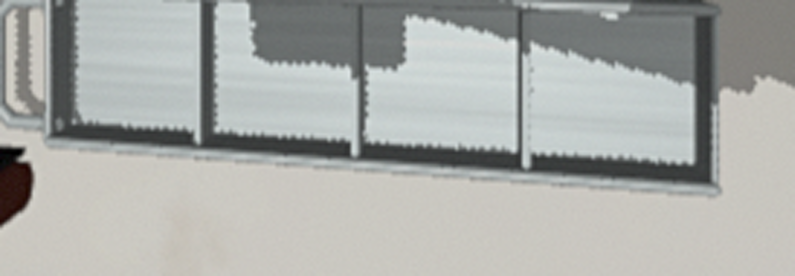

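The second view agrees with the first to 1–2 px, so the caddy rim height of 38 mm holds. On to the rail.

Request:
move_arm(
  steps=[
    [[0.64,-1,0],0,0],
    [[0.64,-1,0],0,0],
    [[0.64,-1,0],0,0],
    [[0.64,-1,0],0,0],
    [[0.64,-1,0],0,0],
    [[0.64,-1,0],0,0],
    [[0.64,-1,0],0,0],
    [[0.64,-1,0],0,0],
    [[0.64,-1,0],0,0],
    [[0.64,-1,0],0,0],
    [[0.64,-1,0],0,0],
    [[0.64,-1,0],0,0],
    [[0.64,-1,0],0,0],
    [[0.64,-1,0],0,0],
    [[0.7,-0.9,0],0,0],
  ],
)

```text
t: 6.43
ee_pos: [574.2, -287.1, 284.9]
orientation: [-0.696, 3.063, -0.0]
ft_force: [0.5, -0.6, -0.3]
width: 88.1
grasp_force: 0.0
```

Request:
move_arm(
  steps=[
    [[0,0,0],1,0],
    [[0,0,0],1,0],
    [[0,0,0],1,0],
    [[0,0,0],1,0],
    [[0,0,0],1,0],
    [[0,0,0],1,0],
    [[0,0,0],1,0],
    [[0,0,0],1,0],
    [[0,0,0],1,0],
    [[0,0,0],1,0],
    [[0,0,0],1,0],
    [[0,0,0],1,0],
    [[0,0,0],1,0],
    [[0,0,0],1,0],
    [[0,0,0],1,0],
    [[0,0,0],0.47,0],
    [[0,0,0],0,0],
    [[0,0,0],0,0],
    [[0,0,0],0,0],
    [[0,0,0],0,0],
  ],
)

```text
t: 8.1
ee_pos: [574.0, -286.1, 285.0]
orientation: [-1.37, -2.827, -0.0]
ft_force: [0.5, 0.4, -0.2]
width: 88.1
grasp_force: 0.0
```

```bash
python3 - <<'E'
from workcell import ctrl,cams
from h import *
import pickle
o1,d1=pickle.load(open("w1.pkl","rb"));o2,d2=pickle.load(open("w2.pkl","rb"))
for (X,Y),q in [((37,236),(409,272.8)),((763,240),(426.6,41.4)),((763,42),(362.8,41.4))]: print(tri([ray(d1,(260+Y/3,263-X/3),o1),ray(d2,q,o2)]))
o=ctrl.get_obs(); d=cams.get_image("wrist"); cv2.imwrite("pics/w3.png",d["image"][:,:,::-1]); pickle.dump((o,d),open("w3.pkl","wb"))
print(o["t"],o["ee_pos"],o["qvel"].round(3),plan(o,o["ee_pos"]))
for t in ["slim_jar","square_jar","steel_shaker","pepper_mill","station_rail","cup_slim","cup_square","cup_shaker","cup_mill"]:
    for r in cams.cut_out("wrist",t)[:2]: print(t,round(r["p"],2),np.round(r["rect"],1))
E
```

```text
(array([666.49544215, 308.67537827,  23.13161912]), [np.float64(0.13308371134022862), np.float64(0.13308371134016744)])
(array([419.43318203, 187.65507775,  35.55413845]), [np.float64(0.0832506149644317), np.float64(0.08325061496461934)])
(array([450.55951887, 124.52897968,  39.32289422]), [np.float64(0.1396132884710033), np.float64(0.13961328847090126)])
8.1 [ 574.00105363 -286.05017777  284.97102618] [-0.004  0.     0.001 -0.     0.001  0.005] {'head_y_deg': np.float64(38.28), 'shift': [0.0, 0.0, 0.0]}
slim_jar 0.87 [319.8 108.8  44.   49.2]
square_jar 0.74 [322.1  36.2  44.8  71. ]
square_jar 0.41 [320.5 109.5  60.7  53.6]
steel_shaker 0.92 [318.6 227.1  44.3  51.9]
pepper_mill 0.73 [318.1 173.1  39.5  43.4]
station_rail 0.94 [322.6 123.   61.8 244.4]
cup_slim 0.62 [319.6 110.8  59.7  53.9]
cup_square 0.93 [321.6  50.5  63.9  60.9]
cup_shaker 0.65 [319.2 212.6  53.4  30.4]
cup_mill 0.65 [320.1 166.4  57.1  50.9]
```

View pics/w3.png

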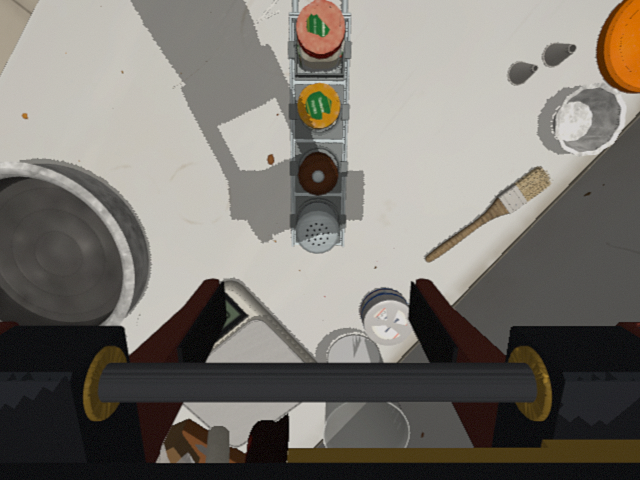

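The wrist view shows the rail upright in the image with its handle at the top. Caps are at square (320,28), slim (320,106), mill (318,174) and shaker (318,228). I'll take a second, sideways-shifted view to check heights.

Request:
move_arm(
  steps=[
    [[0.5,1,0],0,0],
    [[0.5,1,0],0,0],
    [[0.5,1,0],0,0],
    [[0.5,1,0],0,0],
    [[0,0,0],0,0],
    [[0,0,0],0,0],
    [[0,0,0],0,0],
  ],
)

```text
t: 9.18
ee_pos: [621.3, -185.5, 284.9]
orientation: [-1.371, -2.826, 0.001]
ft_force: [-0.4, -0.6, 0.3]
width: 87.8
grasp_force: 0.0
```

```bash
python3 - <<'E'
from workcell import ctrl,cams
from h import *
import pickle
o=ctrl.get_obs(); d=cams.get_image("wrist"); pickle.dump((o,d),open("w4.pkl","wb"))
print(o["t"],o["ee_pos"])
for t in ["slim_jar","square_jar","steel_shaker","pepper_mill","station_rail"]:
    for r in cams.cut_out("wrist",t)[:1]: print(t,round(r["p"],2),np.round(r["rect"],1)); rc=r["rect"]
x0=int(rc[0])-50; print("x0",x0)
o3,d3=pickle.load(open("w3.pkl","rb"))
a=d3["image"][0:265,275:375,::-1]; b=d["image"][0:265+35,x0:x0+100,::-1]
s=2.65
r=[cv2.resize(cv2.rotate(i,cv2.ROTATE_90_CLOCKWISE),None,fx=s,fy=s,interpolation=cv2.INTER_CUBIC) for i in (a,b)]
w=max(i.shape[1] for i in r); r=[cv2.copyMakeBorder(i,0,0,0,w-i.shape[1],0) for i in r]
cv2.imwrite("pics/rail2.png",cv2.convertScaleAbs(np.vstack(r),alpha=1.3)); print(np.vstack(r).shape)
E
```

```text
9.1833 [ 621.34543264 -185.4873989   284.89714881]
slim_jar 0.61 [226.1 159.9  61.9  42.8]
square_jar 0.83 [227.8  89.2  60.   57.7]
steel_shaker 0.91 [237.  266.   47.3  56.3]
pepper_mill 0.83 [232.4 216.6  50.   52.1]
x0 182
(530, 795, 3)
```

View pics/rail2.png

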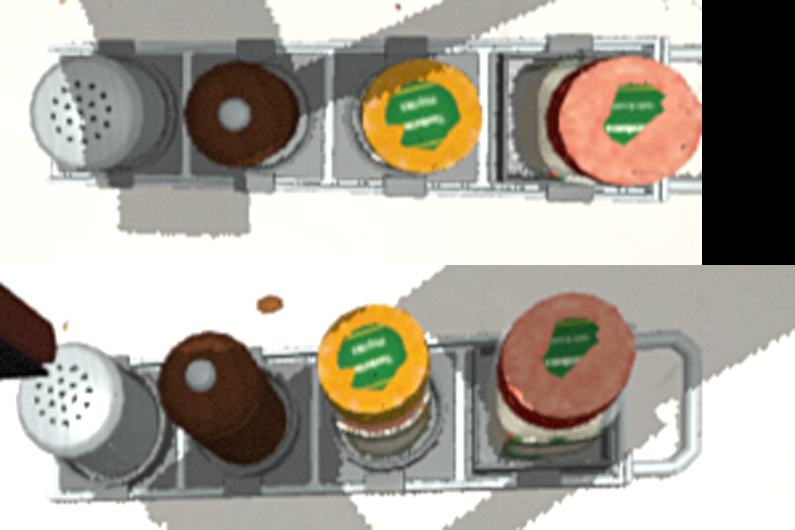

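```bash
python3 - <<'E'
from h import *
import pickle
o3,d3=pickle.load(open("w3.pkl","rb"));o4,d4=pickle.load(open("w4.pkl","rb"))
A=lambda X,Y:(275+Y/2.65,264-X/2.65); B=lambda X,Y:(182+(Y-265)/2.65,299-X/2.65)
P={}
for n,a,b,z in [("square",(631,119),(568,355),107),("slim",(424,115),(375,358),116),("mill",(235,114),(201,375),111),("shaker",(83,110),(68,394),89)]:
    t=tri([ray(d3,A(*a),o3),ray(d4,B(*b),o4)]); 
    p,q=atz(d3,A(*a),z,o3),atz(d4,B(*b),z,o4); P[n]=((p+q)/2)[:2]
    print(n,t[0].round(1),np.round(t[1][0],1),"| at z",z,p[:2].round(1),q[:2].round(1))
q=np.array(list(P.values())); v=q[0]-q[3]; print(np.linalg.norm(np.diff(q,axis=0),axis=1),q.mean(0),np.degrees(np.arctan2(v[1],v[0])))
r=np.array([atz(d3,A(*c),16,o3)[:2] for c in [(55,48),(55,183),(665,38),(665,198)]]); 
rb=np.array([atz(d4,B(*c),16,o4)[:2] for c in [(55,497),(628,483)]]); print("rail",r.round(1),rb.round(1),r.mean(0))
v=r[2]+r[3]-r[0]-r[1];print(np.degrees(np.arctan2(v[1],v[0])))
v=rb[1]-rb[0];print(np.degrees(np.arctan2(v[1],v[0])),np.linalg.norm(v))
E
```

```text
square [ 468.6 -148.3  104.4] 0.2 | at z 107 [ 468.8 -148.8] [ 469.5 -148.2]
slim [ 509.4 -202.5  113.2] 0.2 | at z 116 [ 509.7 -202.8] [ 509.7 -201.9]
mill [ 551.  -255.7  106.4] 0.0 | at z 111 [ 550.7 -255.4] [ 551.3 -254.1]
shaker [ 590.2 -308.4   82.9] 0.5 | at z 89 [ 589.7 -307.4] [ 589.5 -305.3]
[67.36935514 66.76747096 64.44043602] [ 529.8766736  -227.98786644] 127.34760339483591
rail [[ 585.8 -352.7]
 [ 638.8 -311. ]
 [ 419.8 -141.1]
 [ 473.1  -99.2]] [[ 637.8 -311.5]
 [ 474.5  -98.6]] [ 529.36306211 -225.98718229]
128.07811302973678
127.47575801288214 268.3151735331642
```

```bash
cat >> h.py <<'E'
PICK={"square":(469,-148.3,59),"slim":(509.6,-202,67),"mill":(550.8,-254.6,61),"shaker":(590.3,-306.7,48)}
CA=np.radians(25.8);CU=np.array([np.cos(CA),np.sin(CA)]);CC=np.array([556.6,214.8])
PLACE={n:(*(CC+CU*k),PICK[n][2]-3) for n,k in zip(PICK,(100.5,33.5,-33.5,-100.5))}
RY=np.radians(37.6);CY=CA+np.pi/2
E
python3 - <<'E'
from workcell import ctrl
from h import *
print({k:np.round(v,1).tolist() for k,v in PLACE.items()})
o=ctrl.get_obs(); print(plan(o,PICK["square"],RY))
E
```

```text
{'square': [647.1, 258.5, 56.0], 'slim': [586.8, 229.4, 64.0], 'mill': [526.4, 200.2, 58.0], 'shaker': [466.1, 171.1, 45.0]}
{'head_y_deg': np.float64(38.14), 'turn': 0.107, 'shift_after_turn': [4.91, -3.903, 9.04], 'shift': [4.947, -3.857, 9.04]}
```

Request:
move_arm(
  steps=[
    [[0.98,-0.78,0],0.11,0],
    [[0.98,-0.78,0],0,0],
    [[0.98,-0.78,0],0,0],
    [[0.98,-0.78,0],0,0],
    [[0.99,-0.78,0],0,0],
    [[0,0,1],0,0],
    [[0,0,1],0,0],
    [[0,0,1],0,0],
    [[0,0,1],0,0],
    [[0,0,1],0,0],
    [[0,0,1],0,0],
    [[0,0,0],0,0],
    [[0,0,0],0,0],
    [[0,0,0],0,0],
  ],
)

```text
t: 10.65
ee_pos: [470.1, -148.3, 136.1]
orientation: [1.386, 2.818, 0.0]
ft_force: [0.9, 0.3, 0.9]
width: 87.7
grasp_force: 0.0
```

```bash
python3 - <<'E'
from workcell import ctrl,cams
from h import *
o=ctrl.get_obs(); print(o["t"],o["ee_pos"],plan(o,PICK["square"],RY))
d=cams.get_image("wrist"); cv2.imwrite("pics/w5.png",d["image"][:,:,::-1])
E
```

```text
10.65 [ 470.06972736 -148.28778405  136.1421469 ] {'head_y_deg': np.float64(37.63), 'turn': 0.007, 'shift_after_turn': [0.029, -0.037, 3.086], 'shift': [0.029, -0.037, 3.086]}
```

View pics/w5.png

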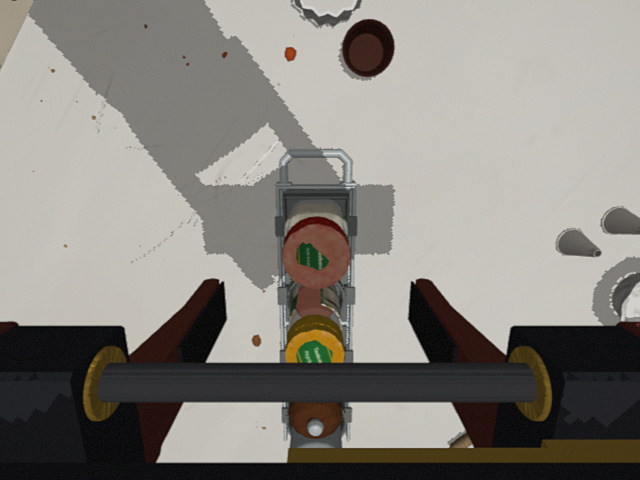

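The red cap at (316,255) sits where the axis ought to be (row 257) and between the fingers. Descending and closing.

Request:
move_arm(
  steps=[
    [[0,0,1],0,0],
    [[0,0,1],0,0],
    [[0,0,0.8],0,0],
    [[0,0,0.29],0,0],
    [[0,0,0],0,0],
    [[0,0,0],0,0],
    [[0,0,0],0,1],
    [[0,0,0],0,1],
    [[0,0,0],0,1],
    [[0,0,0],0,1],
    [[0,0,0],0,1],
    [[0,0,0],0,1],
    [[0,0,0],0,1],
    [[0,0,0],0,1],
  ],
)

```text
t: 11.87
ee_pos: [469.4, -147.9, 57.8]
orientation: [1.386, 2.819, -0.0]
ft_force: [-1.3, -0.9, 1.1]
width: 44.7
grasp_force: 30.0
```

Request:
move_arm(
  steps=[
    [[0,0,-0.5],0,1],
    [[0,0,-0.8],0,1],
    [[0,0,-0.8],0,1],
    [[0,0,-0.8],-0.5,1],
    [[0,0,-0.8],-1,1],
    [[0,0,-0.8],-1,1],
    [[0,0,-0.5],-1,1],
    [[0,0,0],-1,1],
    [[0,0,0],-1,1],
    [[0,0,0],-1,1],
    [[0,0,0],-1,1],
    [[0,0,0],-1,1],
    [[0,0,0],-1,1],
    [[0,0,0],-1,1],
    [[0,0,0],-1,1],
    [[0,0,0],-1,1],
    [[0,0,0],-1,1],
    [[0,0,0],-1,1],
    [[0,0,0],-1,1],
    [[0,0,0],-0.14,1],
  ],
)

```text
t: 13.53
ee_pos: [468.9, -147.7, 182.4]
orientation: [0.708, -3.06, -0.001]
ft_force: [-0.1, 0.1, -1.2]
width: 44.6
grasp_force: 30.0
```

```bash
python3 - <<'E'
from workcell import ctrl,cams
from h import *
o=ctrl.get_obs(); print(o["t"],o["ee_pos"],o["width"],o["qvel"].round(2),plan(o,PLACE["square"],CY))
E
```

```text
13.5333 [ 468.94885041 -147.72100286  182.39640434] 44.63655875954147 [ 0.   -0.   -0.    0.   -0.   -0.02] {'head_y_deg': np.float64(116.05), 'turn': 0.049, 'shift_after_turn': [-13.491, 11.527, 5.055], 'shift': [-13.54, 11.469, 5.055]}
```

Request:
move_arm(
  steps=[
    [[-0.5,0.43,0],0.05,1],
    [[-0.9,0.77,0],0,1],
    [[-0.9,0.77,0],0,1],
    [[-0.9,0.77,0],0,1],
    [[-0.9,0.77,0],0,1],
    [[-0.9,0.77,0],0,1],
    [[-0.9,0.77,0],0,1],
    [[-0.9,0.77,0],0,1],
    [[-0.9,0.77,0],0,1],
    [[-0.9,0.77,0],0,1],
    [[-0.9,0.77,0],0,1],
    [[-0.9,0.77,0],0,1],
    [[-0.9,0.77,0],0,1],
    [[-0.9,0.77,0],0,1],
    [[-0.9,0.77,0],0,1],
    [[-0.4,0.32,0],0,1],
    [[0,0,1],0,1],
    [[0,0,1],0,1],
    [[0,0,0],0,1],
    [[0,0,0],0,1],
  ],
)

```text
t: 15.2
ee_pos: [647.5, 257.0, 131.1]
orientation: [0.693, -3.06, 0.001]
ft_force: [-0.6, 0.1, -1.6]
width: 44.4
grasp_force: 30.0
```

```bash
python3 - <<'E'
from workcell import ctrl,cams
from h import *
o=ctrl.get_obs(); print(o["t"],o["ee_pos"],o["width"],o["qvel"].round(2),plan(o,PLACE["square"],CY))
d=cams.get_image("wrist");a=d["image"][:,:,::-1]; s=cams.get_image("side")["image"][100:280,240:440,::-1]
c=np.hstack([a[:480,200:440],cv2.resize(s,(533,480))]); cv2.imwrite("pics/p1.png",c)
E
```

```text
15.2 [647.49309034 257.03639027 131.0882153 ] 44.42547955477477 [-0.   -0.04 -0.04  0.    0.   -0.  ] {'head_y_deg': np.float64(115.54), 'turn': -0.053, 'shift_after_turn': [-0.025, 0.061, 3.003], 'shift': [-0.024, 0.061, 3.003]}
```

View pics/p1.png

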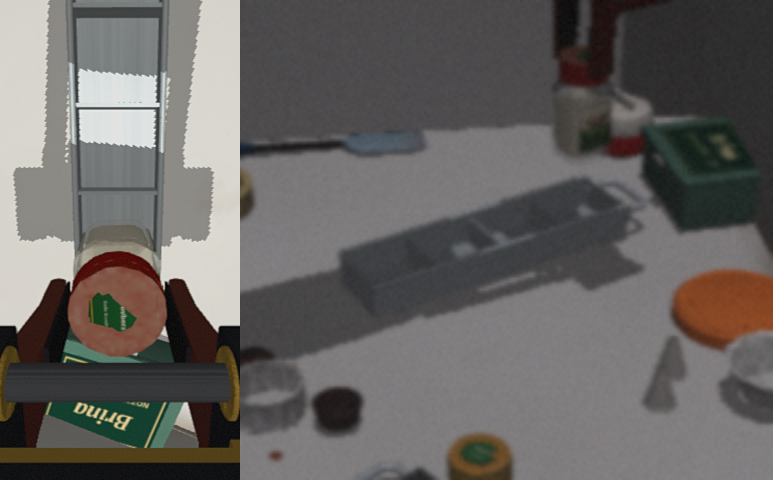

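The held jar lies over the trough's midline in the wrist view (jar at columns 68–165, caddy at 70–165). Lowering into the handle-end bay.

Request:
move_arm(
  steps=[
    [[-0.02,0.06,0.5],-0.05,1],
    [[0,0,0.8],0,1],
    [[0,0,0.8],0,1],
    [[0,0,0.6],0,1],
    [[0,0,0.3],0,1],
    [[0,0,0],0,1],
    [[0,0,0],0,1],
    [[0,0,0],0,1],
  ],
)

```text
t: 15.97
ee_pos: [649.7, 259.9, 58.8]
orientation: [-0.702, 3.06, 0.0]
ft_force: [0.2, 1.0, -0.6]
width: 44.6
grasp_force: 30.0
```

Request:
move_arm(
  steps=[
    [[0.05,0,0.12],0,1],
    [[0,0,0],0,1],
    [[0,0,0],0,1],
  ],
)

```text
t: 16.22
ee_pos: [647.8, 259.0, 55.2]
orientation: [-0.703, 3.061, 0.0]
ft_force: [-0.5, 0.3, -0.9]
width: 44.4
grasp_force: 30.0
```

Request:
move_arm(
  steps=[
    [[0,0,0],0,0],
    [[0,0,0],0,0],
    [[0,0,0],0,0],
    [[0,0,0],0,0],
    [[0,0,0],0,0],
    [[0,0,-0.4],0,0],
    [[0,0,-0.8],0,0],
    [[0,0,-1],0,0],
    [[0,0,-1],0,0],
    [[0,0,-1],0,0],
    [[0,0,-1],0,0],
    [[0,0,0],0,0],
    [[0,0,0],0,0],
  ],
)

```text
t: 17.3
ee_pos: [648.8, 259.4, 187.3]
orientation: [-0.702, 3.058, 0.001]
ft_force: [-0.1, -0.5, -1.0]
width: 87.6
grasp_force: 0.0
```

```bash
python3 - <<'E'
from workcell import ctrl,cams
from h import *
import pickle
o=ctrl.get_obs(); print(o["t"],o["ee_pos"],o["width"],o["qvel"].round(2),plan(o,PICK["slim"],RY))
d=cams.get_image("wrist");pickle.dump((o,d),open("w6.pkl","wb"));a=d["image"][:,:,::-1]; s=cams.get_image("side")["image"][100:280,240:440,::-1]
c=np.hstack([a[:480,200:440],cv2.resize(s,(533,480))]); cv2.imwrite("pics/p2.png",cv2.convertScaleAbs(c,alpha=1.3))
E
```

```text
17.3 [648.8154365  259.42562438 187.31175898] 87.64011584908225 [-0.    0.04  0.04  0.   -0.01  0.  ] {'head_y_deg': np.float64(115.85), 'turn': 15.651, 'shift_after_turn': [-11.22, -15.692, 4.764], 'shift': [13.08, -14.179, 4.764]}
```

View pics/p2.png

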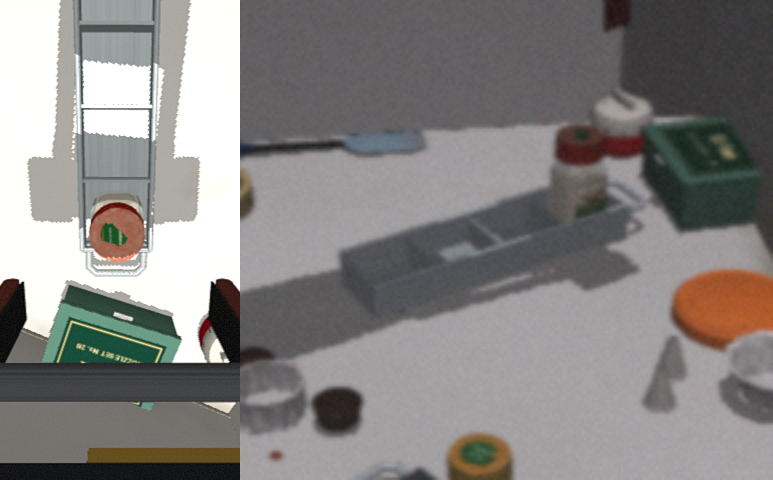

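Square jar stands upright in the handle bay. Next is the slim jar.

Request:
move_arm(
  steps=[
    [[0.87,-0.945,0],0,0],
    [[0.87,-0.945,0],0,0],
    [[0.87,-0.945,0],0,0],
    [[0.87,-0.945,0],0,0],
    [[0.87,-0.945,0],0,0],
    [[0.87,-0.945,0],0,0],
    [[0.87,-0.945,0],0,0],
    [[0.87,-0.945,0],0,0],
    [[0.87,-0.945,0],0,0],
    [[0.87,-0.945,0],0,0],
    [[0.87,-0.945,0],0,0],
    [[0.87,-0.945,0],0,0],
    [[0.87,-0.945,0],0,0],
    [[0.87,-0.945,0],0,0],
    [[0.9,-0.945,0],0,0],
  ],
)

```text
t: 18.65
ee_pos: [506.3, -203.4, 183.3]
orientation: [0.702, -3.06, -0.003]
ft_force: [1.1, -0.4, -0.4]
width: 87.8
grasp_force: 0.0
```

Request:
move_arm(
  steps=[
    [[0,0,0],1,0],
    [[0,0,0],1,0],
    [[0,0,0],1,0],
    [[0,0,0],1,0],
    [[0,0,0],1,0],
    [[0,0,0],1,0],
    [[0,0,0],1,0],
    [[0,0,0],1,0],
    [[0,0,0],1,0],
    [[0,0,0],1,0],
    [[0,0,0.25],1,0],
    [[0,0,0.25],1,0],
    [[0,0,0.25],1,0],
    [[0,0,0.25],1,0],
    [[0,0,0.25],1,0],
    [[0,0,0.25],0.65,0],
    [[0,0,0],0,0],
    [[0,0,0],0,0],
    [[0,0,0],0,0],
  ],
)

```text
t: 20.23
ee_pos: [507.6, -202.4, 146.8]
orientation: [-1.384, -2.819, 0.0]
ft_force: [-0.4, -0.4, 0.7]
width: 87.9
grasp_force: 0.0
```

```bash
cat > st.py <<'E'
import sys
from workcell import ctrl,cams
from h import *
o=ctrl.get_obs(); print(o["t"],o["ee_pos"].round(1),o["width"].round(1),o["qvel"].round(2),plan(o,(PICK if sys.argv[1]=="k" else PLACE)[sys.argv[2]],RY if sys.argv[1]=="k" else CY))
E
python3 st.py k slim; python3 - <<'E'
from workcell import ctrl,cams
from h import *
o=ctrl.get_obs(); d=cams.get_image("wrist"); cv2.imwrite("pics/w7.png",d["image"][:,:,::-1])
for t in ["slim_jar","pepper_mill"]:
  for r in cams.cut_out("wrist",t)[:1]: print(t,r["p"],np.round(r["rect"],1))
# expected pixel of slim cap top centre
M=d["mount"];Rt=R.from_rotvec(o["orientation"]).as_matrix(); q=M[:3,:3].T@(Rt.T@(np.array([509.6,-202,116])-o["ee_pos"])-M[:3,3]); print((d["camera_matrix"]@q/q[2])[:2])
im=d["image"].astype(int); m=((im[...,0]>120)&(im[...,2]<80)&(im[...,1]>70)).astype(np.uint8); m[360:]=0
n,l,s,c=cv2.connectedComponentsWithStats(m); i=1+s[1:,4].argmax(); print(s[i],c[i])
E
```

```text
slim_jar 0.7 [320.9 244.9  61.   89.4]
pepper_mill 0.8 [319.4 321.6  51.6  76.9]
[320.10284984 257.5866745 ]
[325 232  15   8  24] [332.         234.41666667]Traceback (most recent call last):
  File "st.py", line 4, in <module>
    o=ctrl.get_obs(); print(o["t"],o["ee_pos"].round(1),o["width"].round(1),o["qvel"].round(2),plan(o,(PICK if sys.argv[1]=="k" else PLACE)[sys.argv[2]],RY if sys.argv[1]=="k" else CY))
                                                        ^^^^^^^^^^^^^^^^
AttributeError: 'float' object has no attribute 'round'
```

Request:
move_arm(
  steps=[
    [[-0.03,0.06,0.9],0,0],
    [[0,0,1],0,0],
    [[0,0,0.9],0,0],
    [[0,0,0.38],0,0],
    [[0,0,0],0,0],
    [[0,0,0],0,0],
    [[0,0,0],0,1],
    [[0,0,0],0,1],
    [[0,0,0],0,1],
    [[0,0,0],0,1],
    [[0,0,0],0,1],
    [[0,0,0],0,1],
    [[0,0,0],0,1],
    [[0,0,0],0,1],
  ],
)

```text
t: 21.55
ee_pos: [509.6, -202.2, 67.8]
orientation: [1.387, 2.819, 0.0]
ft_force: [0.5, -0.4, 0.6]
width: 40.4
grasp_force: 30.0
```

Request:
move_arm(
  steps=[
    [[0,0,-0.5],0,1],
    [[0,0,-0.8],0,1],
    [[0,0,-0.8],0,1],
    [[0,0,-0.8],-0.5,1],
    [[0,0,-0.8],-1,1],
    [[0,0,-0.8],-1,1],
    [[0,0,-0.5],-1,1],
    [[0,0,0],-1,1],
    [[0,0,0],-1,1],
    [[0,0,0],-1,1],
    [[0,0,0],-1,1],
    [[0,0,0],-1,1],
    [[0,0,0],-1,1],
    [[0,0,0],-1,1],
    [[0,0,0],-1,1],
    [[0,0,0],-1,1],
    [[0,0,0],-1,1],
    [[0,0,0],-1,1],
    [[0,0,0],-1,1],
    [[0,0,0],-0.14,1],
  ],
)

```text
t: 23.22
ee_pos: [509.3, -202.0, 192.4]
orientation: [0.706, -3.06, -0.001]
ft_force: [0.4, -0.4, -1.8]
width: 40.8
grasp_force: 30.0
```

```bash
sed -i 's/o\["width"\].round(1)/round(o["width"],1)/' st.py; python3 st.py p slim
```

```text
23.2167 [ 509.3 -202.   192.4] 40.8 [-0.   -0.   -0.    0.    0.   -0.02] {'head_y_deg': np.float64(115.99), 'turn': 0.039, 'shift_after_turn': [-10.303, 14.184, 5.139], 'shift': [-10.351, 14.149, 5.139]}
```

Request:
move_arm(
  steps=[
    [[-0.25,0.34,0],0.02,1],
    [[-0.7,0.965,0],0,1],
    [[-0.7,0.965,0],0,1],
    [[-0.7,0.965,0],0,1],
    [[-0.7,0.965,0],0,1],
    [[-0.7,0.965,0],0,1],
    [[-0.7,0.965,0],0,1],
    [[-0.7,0.965,0],0,1],
    [[-0.7,0.965,0],0,1],
    [[-0.7,0.965,0],0,1],
    [[-0.7,0.965,0],0,1],
    [[-0.7,0.965,0],0,1],
    [[-0.7,0.965,0],0,1],
    [[-0.7,0.965,0],0,1],
    [[-0.7,0.965,0],0,1],
    [[-0.25,0.33,0],0,1],
    [[0,0,1],0,1],
    [[0,0,0],0,1],
    [[0,0,0],0,1],
    [[0,0,0],0,1],
  ],
)

```text
t: 24.88
ee_pos: [587.6, 228.4, 168.0]
orientation: [0.697, -3.063, 0.0]
ft_force: [0.2, -0.1, -1.5]
width: 40.2
grasp_force: 30.0
```

```bash
python3 st.py p slim
```

```text
24.8833 [587.6 228.4 168. ] 40.2 [-0.01 -0.01 -0.01  0.   -0.   -0.01] {'head_y_deg': np.float64(115.62), 'turn': -0.035, 'shift_after_turn': [0.01, 0.049, 4.16], 'shift': [0.01, 0.049, 4.16]}
```

Request:
move_arm(
  steps=[
    [[0,0.04,0.5],0,1],
    [[0,0,0.9],0,1],
    [[0,0,0.9],0,1],
    [[0,0,0.9],0,1],
    [[0,0,0.6],0,1],
    [[0,0,0.3],0,1],
    [[0,0,0],0,1],
    [[0,0,0],0,1],
    [[0,0,0],0,1],
    [[0,0,0],0,1],
  ],
)

```text
t: 25.72
ee_pos: [587.8, 229.8, 65.8]
orientation: [-0.698, 3.062, 0.0]
ft_force: [-0.2, -1.2, -1.5]
width: 40.5
grasp_force: 30.0
```

Request:
move_arm(
  steps=[
    [[0,0,0.03],0,1],
    [[0,0,0],0,0],
    [[0,0,0],0,0],
    [[0,0,0],0,0],
    [[0,0,0],0,0],
    [[0,0,0],0,0],
    [[0,0,-0.4],0,0],
    [[0,0,-0.8],0,0],
    [[0,0,-1],0,0],
    [[0,0,-1],0,0],
    [[0,0,-1],0,0],
    [[0,0,-0.7],0,0],
    [[0,0,0],0,0],
    [[0,0,0],0,0],
  ],
)

```text
t: 26.88
ee_pos: [588.0, 230.1, 188.4]
orientation: [-0.698, 3.06, 0.0]
ft_force: [0.9, -0.4, -0.8]
width: 87.9
grasp_force: 0.0
```

```bash
python3 st.py k mill
```

```text
26.8833 [588.  230.1 188.4] 87.9 [-0.    0.03  0.04 -0.   -0.01  0.  ] {'head_y_deg': np.float64(115.71), 'turn': 15.621, 'shift_after_turn': [-14.447, -13.022, 5.074], 'shift': [9.765, -16.82, 5.074]}
```

Request:
move_arm(
  steps=[
    [[0.575,-0.99,0],0,0],
    [[0.575,-0.99,0],0,0],
    [[0.575,-0.99,0],0,0],
    [[0.575,-0.99,0],0,0],
    [[0.575,-0.99,0],0,0],
    [[0.575,-0.99,0],0,0],
    [[0.575,-0.99,0],0,0],
    [[0.575,-0.99,0],0,0],
    [[0.575,-0.99,0],0,0],
    [[0.575,-0.99,0],0,0],
    [[0.575,-0.99,0],0,0],
    [[0.575,-0.99,0],0,0],
    [[0.575,-0.99,0],0,0],
    [[0.575,-0.99,0],0,0],
    [[0.575,-0.99,0],0,0],
    [[0.575,-0.99,0],0,0],
    [[0.575,-0.98,0],0,0],
  ],
)

```text
t: 28.3
ee_pos: [548.2, -256.0, 185.2]
orientation: [0.698, -3.061, -0.003]
ft_force: [0.4, -0.4, 0.1]
width: 87.9
grasp_force: 0.0
```

Request:
move_arm(
  steps=[
    [[0,0,0],1,0],
    [[0,0,0],1,0],
    [[0,0,0],1,0],
    [[0,0,0],1,0],
    [[0,0,0],1,0],
    [[0,0,0],1,0],
    [[0,0,0],1,0],
    [[0,0,0],1,0],
    [[0,0,0],1,0],
    [[0,0,0],1,0],
    [[0,0,0.25],1,0],
    [[0,0,0.25],1,0],
    [[0,0,0.25],1,0],
    [[0,0,0.25],1,0],
    [[0,0,0.25],1,0],
    [[0,0,0.25],0.62,0],
    [[0,0,0],0,0],
    [[0,0,0],0,0],
    [[0,0,0],0,0],
  ],
)

```text
t: 29.88
ee_pos: [549.2, -254.9, 148.9]
orientation: [-1.384, -2.819, 0.0]
ft_force: [0.0, 0.6, 0.2]
width: 87.9
grasp_force: 0.0
```

```bash
python3 st.py k mill; python3 - <<'E'
from workcell import ctrl,cams
from h import *
o=ctrl.get_obs(); d=cams.get_image("wrist"); cv2.imwrite("pics/w8.png",d["image"][:,:,::-1])
for t in ["pepper_mill","steel_shaker"]:
  for r in cams.cut_out("wrist",t)[:1]: print(t,r["p"],np.round(r["rect"],1))
M=d["mount"];Rt=R.from_rotvec(o["orientation"]).as_matrix()
for p in ([550.8,-254.6,110],[590.3,-306.7,89]): q=M[:3,:3].T@(Rt.T@(np.array(p)-o["ee_pos"])-M[:3,3]); print((d["camera_matrix"]@q/q[2])[:2])
E
```

```text
29.8833 [ 549.2 -254.9  148.9] 87.9 [-0.   -0.01 -0.01  0.    0.    0.01] {'head_y_deg': np.float64(37.7), 'turn': 0.02, 'shift_after_turn': [-0.034, 0.059, 3.516], 'shift': [-0.034, 0.059, 3.516]}
pepper_mill 0.68 [318.  239.8  60.   78.7]
steel_shaker 0.78 [319.6 311.2  63.1  77.9]
[319.4596404  253.59852474]
[318.44769436 325.18646441]
```

Lateral match is within about 1 px. Descending on the mill.

Request:
move_arm(
  steps=[
    [[-0.03,0.05,0.9],0,0],
    [[0,0,1],0,0],
    [[0,0,1],0,0],
    [[0,0,0.6],0,0],
    [[0,0,0],0,0],
    [[0,0,0],0,0],
    [[0,0,0],0,1],
    [[0,0,0],0,1],
    [[0,0,0],0,1],
    [[0,0,0],0,1],
    [[0,0,0],0,1],
    [[0,0,0],0,1],
    [[0,0,0],0,1],
    [[0,0,0],0,1],
  ],
)

```text
t: 31.2
ee_pos: [551.1, -254.9, 62.1]
orientation: [1.387, 2.819, -0.0]
ft_force: [0.2, 0.3, 0.0]
width: 38.1
grasp_force: 0.0
```

Request:
move_arm(
  steps=[
    [[0,0,-0.5],0,1],
    [[0,0,-0.8],0,1],
    [[0,0,-0.8],0,1],
    [[0,0,-0.8],-0.5,1],
    [[0,0,-0.8],-1,1],
    [[0,0,-0.8],-1,1],
    [[0,0,-0.5],-1,1],
    [[0,0,0],-1,1],
    [[0,0,0],-1,1],
    [[0,0,0],-1,1],
    [[0,0,0],-1,1],
    [[0,0,0],-1,1],
    [[0,0,0],-1,1],
    [[0,0,0],-1,1],
    [[0,0,0],-1,1],
    [[0,0,0],-1,1],
    [[0,0,0],-1,1],
    [[0,0,0],-1,1],
    [[0,0,0],-1,1],
    [[0,0,0],-0.14,1],
  ],
)

```text
t: 32.87
ee_pos: [551.1, -254.9, 187.9]
orientation: [-0.706, 3.061, -0.001]
ft_force: [-0.2, 0.8, -0.3]
width: 0.5
grasp_force: 0.0
```

```bash
python3 st.py p mill
```

```text
32.8667 [ 551.1 -254.9  187.9] 0.5 [ 0.    0.   -0.    0.   -0.   -0.02] {'head_y_deg': np.float64(115.99), 'turn': 0.039, 'shift_after_turn': [-7.032, 16.824, 5.19], 'shift': [-7.089, 16.8, 5.19]}
```

The fingers closed past 43 mm with no force, so the mill wasn't held, and I had chained the lift without checking. Looking now.

```bash
python3 - <<'E'
from workcell import ctrl,cams
from h import *
import pickle
w=cams.get_image("wrist")["image"][:,:,::-1]; S=cams.get_image("side");T=cams.get_image("top")
pickle.dump((S,T),open("st.pkl","wb"))
c=np.hstack([cv2.resize(S["image"][230:390,260:430,::-1],(425,400)),cv2.resize(T["image"][190:290,345:465,::-1],(375,312)) if 0 else cv2.resize(T["image"][190:300,345:448,::-1],(375,400))])
cv2.imwrite("pics/p3.png",cv2.convertScaleAbs(c,alpha=1.4))
for n in ("side","top","wrist"):
  for t in ["pepper_mill","steel_shaker"]:
    print(n,t,[(round(r["p"],2),np.round(r["rect"]).tolist()) for r in cams.boxes_of(n,t)[:3]])
E
```

```text
side pepper_mill [(0.68, [357.0, 311.0, 25.0, 49.0]), (0.39, [312.0, 203.0, 71.0, 44.0])]
side steel_shaker [(0.65, [384.0, 337.0, 33.0, 50.0]), (0.41, [306.0, 295.0, 39.0, 39.0])]
top pepper_mill []
top steel_shaker []
wrist pepper_mill [(0.93, [314.0, 226.0, 53.0, 64.0])]
wrist steel_shaker [(0.97, [248.0, 237.0, 64.0, 70.0])]
```

View pics/p3.png

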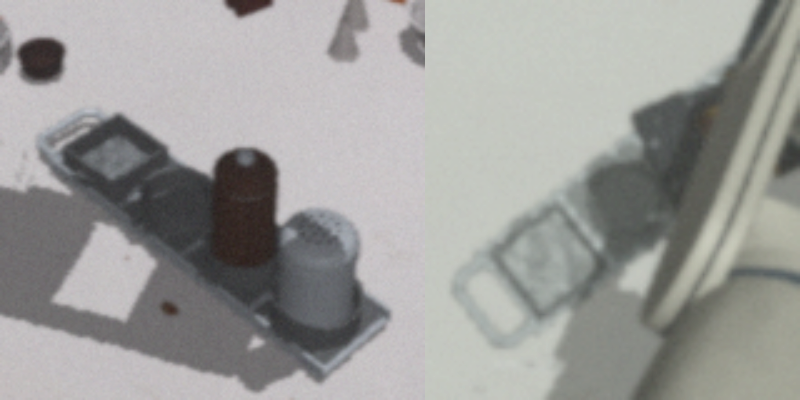

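The mill still stands upright in its cup, at side view (357,311). I'll remeasure it in the new wrist view.

```bash
python3 - <<'E'
from workcell import ctrl,cams
from h import *
import pickle
o=ctrl.get_obs(); d=cams.get_image("wrist"); pickle.dump((o,d),open("w9.pkl","wb"))
M=d["mount"];Rt=R.from_rotvec(o["orientation"]).as_matrix()
def pj(p): q=M[:3,:3].T@(Rt.T@(np.array(p)-o["ee_pos"])-M[:3,3]); return (d["camera_matrix"]@q/q[2])[:2].round(1)
print(o["width"],o["ee_pos"]); print("pred knob",pj([550.8,-254.6,110]),"base",pj([550.8,-254.6,32]),"shaker",pj([590.3,-306.7,89]))
for t in ["pepper_mill","steel_shaker"]:
  for r in cams.cut_out("wrist",t)[:1]:
    m=r["pixels"]; q=cv2.minAreaRect(cv2.findNonZero(m.astype(np.uint8))); print(t,r["p"],np.round(r["rect"],1),q)
im=d["image"]; c=im[150:310,200:400,::-1]
a=cv2.imread("pics/w8.png")[150:350,240:400]
cv2.imwrite("pics/p4.png",np.hstack([cv2.resize(c,(500,400)),cv2.resize(a,(320-20,400))]))
E
```

```text
0.7533706888366546 [ 551.00859694 -254.85185899  186.96485274]
pred knob [317.4 237.8] base [317.3 217. ] shaker [241.3 246.1]
pepper_mill 0.86 [314.2 224.2  50.3  65.4] ((315.5, 224.0), (64.0, 51.0), 90.0)
steel_shaker 0.75 [247.3 236.9  64.3  69.8] ((247.2448272705078, 237.56207275390625), (59.66157913208008, 70.34898376464844), 49.76364517211914)
```

View pics/p4.png

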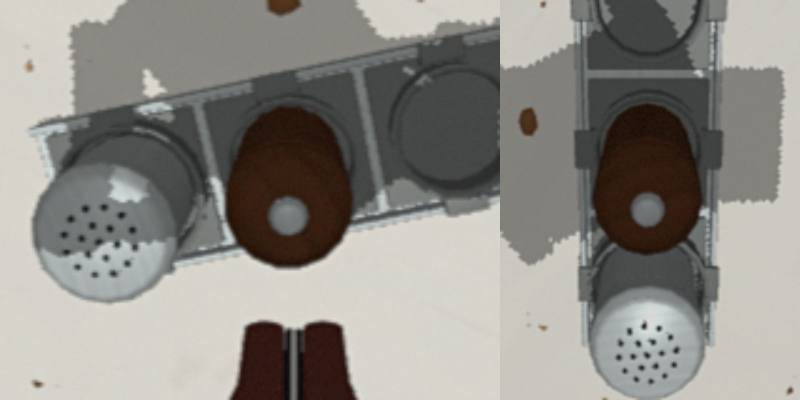

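The mill is upright and within 2 px of where predicted. I'll retry gripping about 4 mm lower, watching the fingers this time.

Request:
move_arm(
  steps=[
    [[0,0,0],1,0],
    [[0,0,0],1,0],
    [[0,0,0],1,0],
    [[0,0,0],1,0],
    [[0,0,0],1,0],
    [[0,0,0],1,0],
    [[0,0,0],1,0],
    [[0,0,0],1,0],
    [[0,0,0],1,0],
    [[0,0,0],1,0],
    [[0,0,0.25],1,0],
    [[0,0,0.25],1,0],
    [[0,0,0.25],1,0],
    [[0,0,0.25],1,0],
    [[0,0,0.25],1,0],
    [[0,0,0.25],0.64,0],
    [[0,0,0],0,0],
    [[0,0,0],0,0],
    [[0,0,0],0,0],
  ],
)

```text
t: 35.05
ee_pos: [551.2, -255.0, 149.8]
orientation: [1.384, 2.82, -0.0]
ft_force: [0.2, 0.0, 1.1]
width: 87.8
grasp_force: 0.0
```

```bash
python3 st.py k mill; python3 - <<'E'
from workcell import ctrl,cams
from h import *
import pickle
# refine mill from knob in w8 view unavailable pose; use w9
o,d=pickle.load(open("w9.pkl","rb")); print(atz(d,(315.2,236),110,o))
o=ctrl.get_obs();d=cams.get_image("wrist");r=cams.cut_out("wrist","pepper_mill")[0]; m=r["pixels"]
g=cv2.GaussianBlur(cv2.cvtColor(d["image"],cv2.COLOR_RGB2GRAY),(5,5),0); g[cv2.erode(m.astype(np.uint8),np.ones((9,9)))==0]=0
k=np.argwhere(g>0.8*g.max()).mean(0)[::-1]; print(r["rect"],k,atz(d,k,110,o),g.max())
E
```

```text
35.05 [ 551.2 -255.   149.8] 87.8 [ 0.   -0.01 -0.   -0.   -0.    0.  ] {'head_y_deg': np.float64(37.7), 'turn': 0.02, 'shift_after_turn': [0.023, -0.005, 3.551], 'shift': [0.023, -0.005, 3.551]}
[ 550.23123759 -256.75586808  110.        ]
[317.4, 160.0, 86.6, 316.7] [347.76470588   7.94117647] [ 475.62251519 -128.56898587  110.        ] 177
```

Request:
move_arm(
  steps=[
    [[0,0,0.9],0,0],
    [[0,0,1],0,0],
    [[0,0,1],0,0],
    [[0,0,0.6],0,0],
    [[0,0,0.21],0,0],
    [[0,0,0],0,0],
    [[0,0,0],0,0],
    [[0,0,0],0,0],
    [[0,0,0],0,1],
    [[0,0,0],0,1],
    [[0,0,0],0,1],
    [[0,0,0],0,1],
    [[0,0,0],0,1],
    [[0,0,0],0,1],
    [[0,0,0],0,1],
  ],
)

```text
t: 36.4
ee_pos: [551.0, -254.9, 56.7]
orientation: [-1.387, -2.819, 0.0]
ft_force: [-0.3, -0.0, 0.9]
width: 44.7
grasp_force: 0.0
```

Request:
move_arm(
  steps=[
    [[0,0,0],0,1],
    [[0,0,0],0,1],
    [[0,0,0],0,1],
  ],
)

```text
t: 36.65
ee_pos: [550.9, -254.9, 56.7]
orientation: [-1.387, -2.819, 0.0]
ft_force: [-0.4, -0.4, 0.0]
width: 39.6
grasp_force: 29.9
```

```bash
python3 - <<'E'
from workcell import ctrl,cams
from h import *
o=ctrl.get_obs();d=cams.get_image("wrist");cv2.imwrite("pics/w10.png",d["image"][:,:,::-1])
print(o["width"],o["grasp_force"],plan(o,o["ee_pos"])["head_y_deg"])
for r in cams.cut_out("wrist","pepper_mill")[:2]: print(r["p"],r["rect"])
im=d["image"].astype(int)
# saturation map around expected knob, coarse print
w=im[230:364:6,240:400:6]; 
for row in w: print(''.join('.' if p.max()<40 else ('b' if p[0]-p[2]>15 else ('G' if p.max()-p.min()<25 else '?')) for p in row))
E
```

```text
39.554985796724516 29.91558937355876 37.61
0.85 [317.5, 283.4, 83.6, 125.9]
GGGGGGGGGGbbbbbbbGGGGGGGGGG
GGGGGGGGGbbbbbbbbGGGGGGGGGG
GGGGGGGGbbbbbbbbbbGGGGGGGGG
GGGGGGGGbbbbbbbbbbGGGGGGGGG
GGGGGGGGbbbbbbbbbbbGGGGGGGG
GGGGGGGGbbbbbbbbbbbGGGGGGGG
GGGGGGGbbbbbbbbbbbbGGGGGGGG
GGGGGGGbbbbbbbbbbbbbGGGGGGG
GGGGbGGbbbbbbbbbbbbbGGGGGGG
GGGbbbGbbbbbbbbbbbbb.bbbGGG
GGbbb.bbbbbbbbbbbbbb.bbbGGG
GGbbb.bbbbbbbbbbbbbb..bbbGG
GGbbb.bbbbbbbGbbbbbb..bbbGG
Gbbb..bbbbbGGGGbbbbb..bbbbG
bbbb..bbbbbGGGGGbbbb..Gbbbb
bbbb..GbbbbGGGGGbbbb...bbbb
bbb...GGbbbbGGGbbbbGG..bbbb
bbb...GGbbbbbbbbbbGGG...bbb
bbb...GGGGbbbbbbbGGGG...bbb
bb....GGGGGGGGGGGGGGG...bbb
bb...GGGGGGGGGGGGGGGG...bbb
bb...GGGGGGGGGGGGGGGGG..bbb
bbG..GGGGGGGGGGGGGGGGG..bbb
```

The knob is at about (318,314) against a predicted (317,316), so the mill is centred and held at 30 N. I'll test with a small lift.

Request:
move_arm(
  steps=[
    [[0,0,-0.2],0,1],
    [[0,0,-0.3],0,1],
    [[0,0,-0.3],0,1],
    [[0,0,0],0,1],
    [[0,0,0],0,1],
  ],
)

```text
t: 37.17
ee_pos: [551.7, -255.1, 77.7]
orientation: [1.386, 2.817, 0.0]
ft_force: [-0.1, 0.5, -1.8]
width: 39.4
grasp_force: 29.8
```

The mill is held: 1.6 N of added weight shows at the wrist. Lifting and turning.

Request:
move_arm(
  steps=[
    [[0,0,-0.6],0,1],
    [[0,0,-0.8],0,1],
    [[0,0,-0.8],0,1],
    [[0,0,-0.8],-0.5,1],
    [[0,0,-0.8],-1,1],
    [[0,0,-0.5],-1,1],
    [[0,0,0],-1,1],
    [[0,0,0],-1,1],
    [[0,0,0],-1,1],
    [[0,0,0],-1,1],
    [[0,0,0],-1,1],
    [[0,0,0],-1,1],
    [[0,0,0],-1,1],
    [[0,0,0],-1,1],
    [[0,0,0],-1,1],
    [[0,0,0],-1,1],
    [[0,0,0],-1,1],
    [[0,0,0],-1,1],
    [[0,0,0],-1,1],
    [[0,0,0],-0.14,1],
  ],
)

```text
t: 38.83
ee_pos: [550.8, -254.7, 184.0]
orientation: [0.706, -3.061, -0.001]
ft_force: [0.1, -0.5, -1.8]
width: 39.4
grasp_force: 29.8
```

```bash
python3 st.py p mill
```

```text
38.8333 [ 550.8 -254.7  184. ] 39.4 [ 0.    0.   -0.    0.    0.   -0.02] {'head_y_deg': np.float64(115.99), 'turn': 0.039, 'shift_after_turn': [-7.045, 16.805, 5.044], 'shift': [-7.102, 16.781, 5.044]}
```

Request:
move_arm(
  steps=[
    [[-0.15,0.35,0],0.02,1],
    [[-0.4,0.95,0],0,1],
    [[-0.4,0.95,0],0,1],
    [[-0.4,0.95,0],0,1],
    [[-0.4,0.95,0],0,1],
    [[-0.4,0.95,0],0,1],
    [[-0.4,0.95,0],0,1],
    [[-0.4,0.95,0],0,1],
    [[-0.4,0.95,0],0,1],
    [[-0.4,0.95,0],0,1],
    [[-0.4,0.95,0],0,1],
    [[-0.4,0.95,0],0,1],
    [[-0.4,0.95,0],0,1],
    [[-0.4,0.95,0],0,1],
    [[-0.4,0.95,0],0,1],
    [[-0.4,0.95,0],0,1],
    [[-0.4,0.95,0],0,1],
    [[-0.4,0.95,0],0,1],
    [[-0.12,0.31,0],0,1],
  ],
)

```text
t: 40.42
ee_pos: [527.3, 203.8, 184.3]
orientation: [-0.698, 3.063, 0.002]
ft_force: [-0.8, -0.4, -0.4]
width: 39.5
grasp_force: 29.8
```

Request:
move_arm(
  steps=[
    [[0,0,0.5],0,1],
    [[0,0,0.5],0,1],
    [[0,0,0],0,1],
    [[0,0,0],0,1],
    [[0,0,0],0,1],
  ],
)

```text
t: 40.83
ee_pos: [528.1, 200.2, 159.7]
orientation: [-0.697, 3.063, -0.0]
ft_force: [-0.3, -0.1, -0.6]
width: 39.1
grasp_force: 29.8
```

```bash
python3 st.py p mill
```

```text
40.8333 [528.1 200.2 159.7] 39.1 [-0.   -0.01 -0.01  0.   -0.   -0.  ] {'head_y_deg': np.float64(115.64), 'turn': -0.032, 'shift_after_turn': [0.063, 0.03, 4.067], 'shift': [0.063, 0.03, 4.067]}
```

Request:
move_arm(
  steps=[
    [[0.05,0.02,0.5],0,1],
    [[0,0,0.9],0,1],
    [[0,0,0.9],0,1],
    [[0,0,0.9],0,1],
    [[0,0,0.7],0,1],
    [[0,0,0.3],0,1],
    [[0,0,0],0,1],
    [[0,0,0],0,1],
    [[0,0,0],0,1],
    [[0,0,0],0,1],
  ],
)

```text
t: 41.67
ee_pos: [527.4, 200.6, 55.3]
orientation: [-0.698, 3.061, 0.0]
ft_force: [-0.9, 0.3, -1.4]
width: 40.6
grasp_force: 29.8
```

Request:
move_arm(
  steps=[
    [[0,0,0.06],0,1],
    [[0,0,0],0,1],
    [[0,0,0],0,1],
  ],
)

```text
t: 41.92
ee_pos: [526.7, 200.4, 52.9]
orientation: [-0.699, 3.063, 0.0]
ft_force: [-0.1, -0.2, -2.5]
width: 40.7
grasp_force: 29.8
```

Request:
move_arm(
  steps=[
    [[0,0,0],0,0],
    [[0,0,0],0,0],
    [[0,0,0],0,0],
    [[0,0,0],0,0],
    [[0,0,0],0,0],
    [[0,0,0],0,0],
    [[0,0,-0.4],0,0],
    [[0,0,-0.8],0,0],
    [[0,0,-1],0,0],
    [[0,0,-1],0,0],
    [[0,0,-1],0,0],
    [[0,0,-1],0,0],
    [[0,0,0],0,0],
    [[0,0,0],0,0],
  ],
)

```text
t: 43.08
ee_pos: [527.7, 200.7, 184.8]
orientation: [-0.698, 3.059, 0.001]
ft_force: [-0.2, -0.1, -0.6]
width: 87.7
grasp_force: 0.0
```

```bash
python3 st.py k shaker;  python3 - <<'E'
from workcell import ctrl,cams
from h import *
o=ctrl.get_obs();d=cams.get_image("wrist");cv2.imwrite("pics/w11.png",d["image"][:,:,::-1])
M=d["mount"];Rt=R.from_rotvec(o["orientation"]).as_matrix()
def pj(p): q=M[:3,:3].T@(Rt.T@(np.array(p)-o["ee_pos"])-M[:3,3]); return (d["camera_matrix"]@q/q[2])[:2].round(1)
for n,t,h in [("mill","pepper_mill",101),("slim","slim_jar",106),("square","square_jar",97)]:
  p=PLACE[n][:2]; print(t,"top",pj([*p,7+h]),"base",pj([*p,7]))
  for r in cams.cut_out("wrist",t)[:1]: print(r["p"],r["rect"])
  for r in cams.boxes_of("wrist",t)[:2]: print(r)
for t in ["pepper_mill","slim_jar","square_jar"]:
  cams.get_image("side"); print("side",t,cams.boxes_of("side",t)[:2])
E
```

```text
43.0833 [527.7 200.7 184.8] 87.7 [-0.    0.04  0.04  0.   -0.01  0.  ] {'head_y_deg': np.float64(115.71), 'turn': 15.621, 'shift_after_turn': [-17.602, -10.421, 5.455], 'shift': [6.57, -19.372, 5.455]}
pepper_mill top [317.1 235.9] base [317.2 210.6]
0.94 [319.1, 223.0, 48.6, 68.3]
{'rect': [318.6, 222.4, 51.1, 66.8], 'p': 0.58}
slim_jar top [317.3 317. ] base [317.3 271.1]
0.63 [318.8, 298.9, 51.8, 86.9]
{'rect': [318.9, 297.6, 51.0, 85.9], 'p': 0.65}
square_jar top [317.5 380.6] base [317.4 326.3]
0.83 [316.4, 347.6, 47.4, 30.5]
{'rect': [318.2, 350.0, 43.3, 32.3], 'p': 0.87}
side pepper_mill [{'rect': [318.1, 181.4, 18.4, 35.9], 'p': 0.92}, {'rect': [332.4, 195.6, 113.7, 51.2], 'p': 0.35}]
side slim_jar [{'rect': [341.6, 169.8, 17.1, 38.7], 'p': 0.89}]
side square_jar [{'rect': [365.1, 164.4, 25.3, 37.9], 'p': 0.65}]
```

All three stand as predicted. Next is the shaker.

Request:
move_arm(
  steps=[
    [[0.33,-0.97,0],0,0],
    [[0.33,-0.97,0],0,0],
    [[0.33,-0.97,0],0,0],
    [[0.33,-0.97,0],0,0],
    [[0.33,-0.97,0],0,0],
    [[0.33,-0.97,0],0,0],
    [[0.33,-0.97,0],0,0],
    [[0.33,-0.97,0],0,0],
    [[0.33,-0.97,0],0,0],
    [[0.33,-0.97,0],0,0],
    [[0.33,-0.97,0],0,0],
    [[0.33,-0.97,0],0,0],
    [[0.33,-0.97,0],0,0],
    [[0.33,-0.97,0],0,0],
    [[0.33,-0.97,0],0,0],
    [[0.33,-0.97,0],0,0],
    [[0.33,-0.97,0],0,0],
    [[0.33,-0.97,0],0,0],
    [[0.33,-0.97,0],0,0],
    [[0.3,-0.94,0],0,0],
  ],
)

```text
t: 45.4
ee_pos: [588.7, -308.6, 182.7]
orientation: [0.698, -3.063, 0.0]
ft_force: [-0.1, 0.6, -0.5]
width: 88.0
grasp_force: 0.0
```

Request:
move_arm(
  steps=[
    [[0,0,0],1,0],
    [[0,0,0],1,0],
    [[0,0,0],1,0],
    [[0,0,0],1,0],
    [[0,0,0],1,0],
    [[0,0,0],1,0],
    [[0,0,0],1,0],
    [[0,0,0],1,0],
    [[0,0,0],1,0],
    [[0,0,0],1,0],
    [[0,0,0.3],1,0],
    [[0,0,0.3],1,0],
    [[0,0,0.3],1,0],
    [[0,0,0.3],1,0],
    [[0,0,0.3],1,0],
    [[0,0,0.3],0.62,0],
    [[0,0,0],0,0],
    [[0,0,0],0,0],
    [[0,0,0],0,0],
  ],
)

```text
t: 46.98
ee_pos: [588.9, -307.3, 138.1]
orientation: [1.384, 2.82, -0.0]
ft_force: [0.2, 0.2, 0.9]
width: 88.3
grasp_force: 0.0
```

```bash
python3 st.py k shaker;  python3 - <<'E'
from workcell import ctrl,cams
from h import *
o=ctrl.get_obs();d=cams.get_image("wrist");cv2.imwrite("pics/w12.png",d["image"][:,:,::-1])
M=d["mount"];Rt=R.from_rotvec(o["orientation"]).as_matrix()
def pj(p): q=M[:3,:3].T@(Rt.T@(np.array(p)-o["ee_pos"])-M[:3,3]); return (d["camera_matrix"]@q/q[2])[:2].round(1)
print(pj([590.3,-306.7,89]),pj([590.3,-306.7,82]))
for r in cams.cut_out("wrist","steel_shaker")[:1]:
  print(r["p"],r["rect"])
g=cv2.cvtColor(d["image"],cv2.COLOR_RGB2GRAY)[200:300:5,270:370:4]
b=cv2.medianBlur(g,3)
for row in b: print(' '.join(f"{v:3d}" for v in row))
E
```

```text
46.9833 [ 588.9 -307.3  138.1] 88.3 [-0.   -0.01 -0.    0.   -0.    0.01] {'head_y_deg': np.float64(37.7), 'turn': 0.02, 'shift_after_turn': [-0.012, 0.058, 3.604], 'shift': [-0.012, 0.058, 3.604]}
[319.4 248.6] [319.3 245.8]
0.86 [322.1, 239.4, 66.5, 82.9]
126 128 128 111  92  64  64  64  65  52  66  50  51  51  54  55  55  62  63  64  64 108 113 127 128
127 127 127 111  93  64  64  62  65  73  73  74  74  73  72  71  67  62  62  64  65 107 111 126 127
126 127 126 112  96  64  62  62  71  73  74  74  74  74  74  72  72  62  62  63  65 106 109 126 127
127 127 126 109  65  64  61  71  73  74  89  91  96  96  94  79  72  71  65  62  65  66 107 127 128
126 126 118  99  64  64  70  79  94  96 100 101 102 102  99  97  94  89  72  64  65  64 103 128 128
126 126 118  65  64  65  86  96 101 111 112 116 118 119 119 115 111 102  97  71  63  61  66 128 128
125 126 124  64  64  86  94 106 111 112 114 117 118 119 119 115 113 110 103  97  66  61  63 127 128
125 125 124  87  87  91 104 109 111 112 114 116 118 116 116 113 111 109 108 103  91  61  63 126 127
125 125 125 110  91  97 105 106 110 111 11
[... 457 characters left out ...]

125 126 126 127 143 143 103 103 103 103 103 105 103 106 103 105 103 103 103 106 184 194 194 195 195
125 127 195 194 194 193 187 104 103 103 103 103 102 102 102 102 103 105 106 195 195 195 195 195 195
195 195 195 195 195 195 195 194 152 103 103 103 103 102 102 103 103 196 196 196 196 196 195 195 195
196 195 195 195 195 195 195 195 195 197 197 197 196 196 196 196 196 196 196 196 196 196 195 195 195
195 195 194 195 195 195 195 195 195 197 198 197 197 197 196 196 196 195 196 195 195 195 195 195 196
196 195 194 195 196 196 195 195 195 197 197 197 196 196 196 195 195 195 195 195 195 195 196 196 196
195 195 194 196 196 195 195 195 196 197 197 196 196 196 195 194 194 195 196 195 196 196 196 196 196
```

Dome centre is at about (319,246), matching the prediction. Descending and closing, then a check before lifting.

Request:
move_arm(
  steps=[
    [[0,0.05,0.9],0,0],
    [[0,0,1],0,0],
    [[0,0,1],0,0],
    [[0,0,0.5],0,0],
    [[0,0,0.2],0,0],
    [[0,0,0],0,0],
    [[0,0,0],0,0],
    [[0,0,0],0,0],
    [[0,0,0],0,1],
    [[0,0,0],0,1],
    [[0,0,0],0,1],
    [[0,0,0],0,1],
    [[0,0,0],0,1],
    [[0,0,0],0,1],
    [[0,0,0],0,1],
    [[0,0,0],0,1],
  ],
)

```text
t: 48.42
ee_pos: [590.1, -306.4, 48.0]
orientation: [1.387, 2.818, 0.0]
ft_force: [1.1, 1.3, 6.1]
width: 38.3
grasp_force: 4.4
```

The width is 38 mm on a 49 mm body, with a 6 N upward push on the tool, so the pads seem to be sliding on the dome. I'll stop and look, and check `grip_depth`.

```bash
python3 - <<'E'
from workcell import ctrl,cams
from h import *
o=ctrl.get_obs(); print(ctrl.grip_depth,o["width"],o["grasp_force"],o["ft_force"],o["ee_pos"])
S=cams.get_image("side"); W=cams.get_image("wrist")
K=S["camera_matrix"];Rs=R.from_rotvec(S["rotation"]).as_matrix() if np.size(S["rotation"])==3 else S["rotation"]
def pj(p): q=Rs.T@(np.array(p)-S["xyz"]); return (K@q/q[2])[:2].round(1)
print("TCP",pj(o["ee_pos"]),"grasp",pj(o["ee_pos"]+[0,0,19]),"shaker top",pj([590.3,-306.7,89]),"base",pj([590.3,-306.7,10]))
print(cams.boxes_of("side","steel_shaker")[:2],cams.boxes_of("wrist","steel_shaker")[:2])
a=cv2.resize(S["image"][250:380,330:440,::-1],(440,520),interpolation=cv2.INTER_CUBIC); b=cv2.resize(W["image"][200:420,240:395,::-1],(360,511)); b=cv2.copyMakeBorder(b,0,9,0,0,0)
cv2.imwrite("pics/p5.png",cv2.convertScaleAbs(np.hstack([a,b]),alpha=1.4))
E
```

```text
18.700000000000003 38.3173873756789 4.3511904973274795 [1.08864099 1.27667857 6.1444245 ] [ 590.13967056 -306.44391925   48.00976212]
TCP [385.3 338.7] grasp [385.9 330.4] shaker top [386.8 320.7] base [384.3 354.7]
[{'rect': [384.8, 337.8, 33.9, 47.5], 'p': 0.87}] [{'rect': [317.7, 283.2, 92.8, 123.0], 'p': 0.89}]
```

View pics/p5.png

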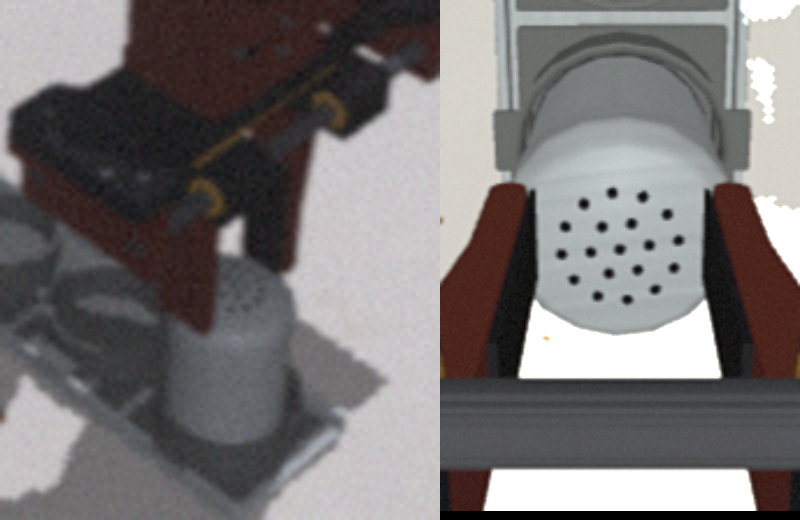

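The last picture shows the fingertips only pinching the dome's edge, tip at about side px (381,332). The real tips stand higher than the nominal TCP suggests, so I'll quantify that.

```bash
python3 - <<'E'
from workcell import ctrl,cams
from h import *
import pickle
o=ctrl.get_obs(); S,_=pickle.load(open("st.pkl","rb"))
K=S["camera_matrix"];Rs=R.from_rotvec(S["rotation"]).as_matrix() if np.size(S["rotation"])==3 else S["rotation"]
def pj(p): q=Rs.T@(np.array(p)-S["xyz"]); return (K@q/q[2])[:2].round(1)
u=np.array([.792,.61,0]);v=np.array([-.61,.792,0])
for z in (48,58,68,78,88):
    P=o["ee_pos"].copy();P[2]=z; print(z,[pj(P-u*25+v*s) for s in (-10,0,10)], "far",pj(P+u*25))
P=np.array([590.3,-306.7,0])
print("rim near-left edge",[ (z,pj(P-u*25.5+[0,0,z])) for z in (75,82,89)])
print(sum(0 for _ in []), plan(o,o["ee_pos"]))
E
```

```text
48 [array([380.2, 350.6]), array([375.5, 347.1]), array([370.9, 343.7])] far [396.2 331.1]
58 [array([380.5, 346.3]), array([375.8, 342.8]), array([371.1, 339.4])] far [396.6 326.8]
68 [array([380.8, 341.9]), array([376. , 338.4]), array([371.3, 335. ])] far [397.  322.5]
78 [array([381.1, 337.4]), array([376.3, 333.9]), array([371.6, 330.5])] far [397.4 318. ]
88 [array([381.4, 332.8]), array([376.5, 329.4]), array([371.8, 326. ])] far [397.8 313.5]
rim near-left edge [(75, array([375.4, 335.2])), (82, array([375.6, 332.1])), (89, array([375.7, 328.9]))]
0 {'head_y_deg': np.float64(37.61), 'shift': [0.0, 0.0, 0.0]}
```

Tips sit at z ≈ 82, about 34 mm above the nominal TCP, so the earlier jars were gripped near their caps. I'll reopen and go 15 mm lower; the body stays about 24 mm above the dome.

Request:
move_arm(
  steps=[
    [[0,0,0],0,0],
    [[0,0,0],0,0],
    [[0,0,0],0,0],
    [[0,0,0],0,0],
    [[0,0,0],0,0],
    [[0,0,0],0,0],
    [[0,0,0],0,0],
  ],
)

```text
t: 49.2
ee_pos: [591.7, -307.5, 50.1]
orientation: [1.384, 2.815, -0.001]
ft_force: [-0.0, -0.0, 7.1]
width: 65.2
grasp_force: 3.3
```

Request:
move_arm(
  steps=[
    [[0,0,0.2],0,0],
    [[0,0,0.2],0,0],
    [[0,0,0.2],0,0],
    [[0,0,0],0,0],
    [[0,0,0],0,0],
    [[0,0,0],0,0],
  ],
)

```text
t: 49.7
ee_pos: [589.9, -306.9, 33.4]
orientation: [1.387, 2.818, -0.0]
ft_force: [0.5, 0.2, -0.7]
width: 87.8
grasp_force: 0.0
```

```bash
python3 - <<'E'
from workcell import ctrl,cams
from h import *
o=ctrl.get_obs(); print(o["width"],o["ft_force"],o["ee_pos"])
S=cams.get_image("side");print(cams.boxes_of("side","steel_shaker")[:2]); cams.get_image("wrist"); print(cams.boxes_of("wrist","steel_shaker")[:2])
E
```

```text
87.80742276993625 [ 0.46968449  0.17381942 -0.6755722 ] [ 589.89373211 -306.85063452   33.42100583]
[{'rect': [385.9, 337.1, 34.5, 46.9], 'p': 0.59}]
[{'rect': [328.1, 296.2, 108.0, 132.4], 'p': 0.7}]
```

Request:
move_arm(
  steps=[
    [[0,0,0],0,1],
    [[0,0,0],0,1],
    [[0,0,0],0,1],
    [[0,0,0],0,1],
    [[0,0,0],0,1],
    [[0,0,0],0,1],
    [[0,0,0],0,1],
    [[0,0,0],0,1],
    [[0,0,0],0,1],
  ],
)

```text
t: 50.65
ee_pos: [590.0, -306.4, 32.9]
orientation: [1.387, 2.818, 0.0]
ft_force: [0.9, 0.9, 0.6]
width: 50.1
grasp_force: 30.0
```

Firm at 50.1 mm and 30 N. Lift test.

Request:
move_arm(
  steps=[
    [[0,0,-0.2],0,1],
    [[0,0,-0.4],0,1],
    [[0,0,-0.5],0,1],
    [[0,0,0],0,1],
    [[0,0,0],0,1],
  ],
)

```text
t: 51.07
ee_pos: [590.6, -307.0, 61.9]
orientation: [1.386, 2.816, -0.0]
ft_force: [0.3, -0.4, -2.2]
width: 49.8
grasp_force: 30.0
```

Request:
move_arm(
  steps=[
    [[0,0,-0.6],0,1],
    [[0,0,-0.8],0,1],
    [[0,0,-0.8],0,1],
    [[0,0,-0.8],-0.5,1],
    [[0,0,-0.8],-1,1],
    [[0,0,-0.8],-1,1],
    [[0,0,0],-1,1],
    [[0,0,0],-1,1],
    [[0,0,0],-1,1],
    [[0,0,0],-1,1],
    [[0,0,0],-1,1],
    [[0,0,0],-1,1],
    [[0,0,0],-1,1],
    [[0,0,0],-1,1],
    [[0,0,0],-1,1],
    [[0,0,0],-1,1],
    [[0,0,0],-1,1],
    [[0,0,0],-1,1],
    [[0,0,0],-1,1],
    [[0,0,0],-0.14,1],
  ],
)

```text
t: 52.73
ee_pos: [589.3, -306.3, 174.9]
orientation: [0.706, -3.061, -0.001]
ft_force: [0.4, 0.8, -1.3]
width: 49.9
grasp_force: 30.0
```

```bash
sed -i 's/"shaker":(590.3,-306.7,48)/"shaker":(590.3,-306.7,33)/' h.py; python3 st.py p shaker
```

```text
52.7333 [ 589.3 -306.3  174.9] 49.9 [ 0.   -0.   -0.    0.    0.   -0.02] {'head_y_deg': np.float64(115.99), 'turn': 0.038, 'shift_after_turn': [-3.876, 19.334, 5.804], 'shift': [-3.94, 19.321, 5.804]}
```

Request:
move_arm(
  steps=[
    [[-0.1,0.5,0],0.02,1],
    [[-0.2,0.98,0],0,1],
    [[-0.2,0.98,0],0,1],
    [[-0.2,0.98,0],0,1],
    [[-0.2,0.98,0],0,1],
    [[-0.2,0.98,0],0,1],
    [[-0.2,0.98,0],0,1],
    [[-0.2,0.98,0],0,1],
    [[-0.2,0.98,0],0,1],
    [[-0.2,0.98,0],0,1],
    [[-0.2,0.98,0],0,1],
    [[-0.2,0.98,0],0,1],
    [[-0.2,0.98,0],0,1],
    [[-0.2,0.98,0],0,1],
    [[-0.2,0.98,0],0,1],
    [[-0.2,0.98,0],0,1],
    [[-0.2,0.98,0],0,1],
    [[-0.2,0.98,0],0,1],
    [[-0.2,0.98,0],0,1],
    [[-0.2,0.98,0],0,1],
  ],
)

```text
t: 54.4
ee_pos: [468.8, 168.0, 175.3]
orientation: [0.695, -3.064, -0.0]
ft_force: [1.0, -0.6, -2.7]
width: 49.9
grasp_force: 30.0
```

Request:
move_arm(
  steps=[
    [[0,0.2,0.5],0,1],
    [[0,0,0.5],0,1],
    [[0,0,0],0,1],
    [[0,0,0],0,1],
    [[0,0,0],0,1],
  ],
)

```text
t: 54.82
ee_pos: [468.0, 171.1, 150.7]
orientation: [-0.697, 3.063, 0.0]
ft_force: [-0.0, -0.0, -1.6]
width: 49.7
grasp_force: 30.0
```

```bash
python3 st.py p shaker; python3 - <<'E'
from workcell import ctrl,cams
from h import *
o=ctrl.get_obs();d=cams.get_image("wrist")
M=d["mount"];Rt=R.from_rotvec(o["orientation"]).as_matrix()
def pj(p): q=M[:3,:3].T@(Rt.T@(np.array(p)-o["ee_pos"])-M[:3,3]); return (d["camera_matrix"]@q/q[2])[:2].round(1)
p=PLACE["mill"][:2]; print("mill top",pj([*p,108]),"base",pj([*p,7]))
for t in ("pepper_mill","steel_shaker"): print(t,cams.boxes_of("wrist",t)[:1])
E
```

```text
54.8167 [468.  171.1 150.7] 49.7 [-0.01 -0.   -0.01  0.   -0.   -0.01] {'head_y_deg': np.float64(115.63), 'turn': -0.034, 'shift_after_turn': [0.069, 0.033, 4.827], 'shift': [0.069, 0.032, 4.827]}
mill top [318.4 335.6] base [318.1 283.4]
pepper_mill []
steel_shaker [{'rect': [318.8, 294.8, 110.5, 135.6], 'p': 0.64}]
```

Request:
move_arm(
  steps=[
    [[0.1,0.03,0.5],0,1],
    [[0,0,0.9],0,1],
    [[0,0,0.9],0,1],
    [[0,0,0.9],0,1],
    [[0,0,0.7],0,1],
    [[0,0,0.5],0,1],
    [[0,0,0.2],0,1],
    [[0,0,0.1],0,1],
    [[0,0,0],0,1],
    [[0,0,0],0,1],
    [[0,0,0],0,1],
    [[0,0,0],0,1],
  ],
)

```text
t: 55.97
ee_pos: [466.1, 170.8, 33.5]
orientation: [-0.698, 3.061, 0.0]
ft_force: [-0.2, 0.5, -1.6]
width: 50.3
grasp_force: 30.0
```

Request:
move_arm(
  steps=[
    [[0,0,0.1],0,1],
    [[0,0,0],0,1],
    [[0,0,0],0,1],
  ],
)

```text
t: 56.22
ee_pos: [465.4, 170.6, 30.3]
orientation: [-0.699, 3.063, -0.0]
ft_force: [0.5, -0.4, -1.5]
width: 50.2
grasp_force: 30.0
```

Request:
move_arm(
  steps=[
    [[0,0,0],0,0],
    [[0,0,0],0,0],
    [[0,0,0],0,0],
    [[0,0,0],0,0],
    [[0,0,0],0,0],
    [[0,0,0],0,0],
    [[0,0,-0.4],0,0],
    [[0,0,-0.8],0,0],
    [[0,0,-1],0,0],
    [[0,0,-1],0,0],
    [[0,0,-1],0,0],
    [[0,0,-1],0,0],
    [[0,0,-1],0,0],
    [[0,0,-1],0,0],
    [[0,0,0],0,0],
    [[0,0,0],0,0],
    [[0,0,0],0,0],
  ],
)

```text
t: 57.63
ee_pos: [464.9, 170.5, 210.1]
orientation: [0.699, -3.063, 0.0]
ft_force: [-0.4, 0.2, -0.9]
width: 87.8
grasp_force: 0.0
```

```bash
python3 - <<'E'
from workcell import ctrl,cams
from h import *
o=ctrl.get_obs();d=cams.get_image("wrist"); S=cams.get_image("side"); print(o["t"],o["ee_pos"],o["width"])
M=d["mount"];Rt=R.from_rotvec(o["orientation"]).as_matrix()
def pw(p): q=M[:3,:3].T@(Rt.T@(np.array(p)-o["ee_pos"])-M[:3,3]); return (d["camera_matrix"]@q/q[2])[:2].round()
Rs=R.from_rotvec(S["rotation"]).as_matrix() if np.size(S["rotation"])==3 else S["rotation"]
def ps(p): q=Rs.T@(np.array(p)-S["xyz"]); return (S["camera_matrix"]@q/q[2])[:2].round()
for n,t,h in [("square","square_jar",97),("slim","slim_jar",106),("mill","pepper_mill",101),("shaker","steel_shaker",79)]:
  p=PLACE[n][:2]
  for c,f in (("wrist",pw),("side",ps)): print(t,c,"top",f([*p,7+h]),"base",f([*p,7]),[(round(r["p"],2),np.round(r["rect"]).tolist()) for r in cams.boxes_of(c,t)[:1]])
E
```

```text
57.6333 [464.93299774 170.45362347 210.08199255] 87.82786222666654
square_jar wrist top [318. 425.] base [317. 367.] [(0.92, [319.0, 423.0, 43.0, 39.0])]
square_jar side top [367. 150.] base [366. 185.] [(0.72, [367.0, 164.0, 23.0, 34.0])]
slim_jar wrist top [317. 373.] base [317. 319.] [(0.95, [319.0, 337.0, 44.0, 54.0])]
slim_jar side top [344. 154.] base [344. 192.] []
pepper_mill wrist top [317. 304.] base [317. 266.] [(0.6, [320.0, 283.0, 44.0, 67.0])]
pepper_mill side top [320. 163.] base [321. 200.] [(0.81, [318.0, 178.0, 16.0, 40.0])]
steel_shaker wrist top [317. 226.] base [317. 209.] [(0.65, [323.0, 218.0, 52.0, 63.0])]
steel_shaker side top [295. 179.] base [297. 207.] [(0.66, [293.0, 191.0, 22.0, 31.0])]
```

```bash
python3 - <<'E'
from workcell import ctrl,cams
import cv2,numpy as np
for c in ("side","wrist"):
  cams.get_image(c)
  for t in ("square_jar","slim_jar","pepper_mill","steel_shaker"):
    for r in cams.cut_out(c,t)[:1]:
      m=r["pixels"].astype(np.uint8); ys,xs=np.nonzero(m); print(c,t,round(r["p"],2),"rows",ys.min(),ys.max(),"top/bottom mean col",xs[ys<ys.min()+6].mean().round(1),xs[ys>ys.max()-6].mean().round(1),"w",np.median(m.sum(1)[m.sum(1)>0]))
print(ctrl.get_obs()["ft_force"])
E
```

```text
side square_jar 0.88 rows 146 182 top/bottom mean col 366.5 364.3 w 19.0
side slim_jar 0.96 rows 151 190 top/bottom mean col 344.2 342.5 w 16.0
side pepper_mill 0.68 rows 163 198 top/bottom mean col 318.6 318.3 w 19.0
side steel_shaker 0.58 rows 175 205 top/bottom mean col 294.8 294.8 w 21.0
wrist square_jar 0.8 rows 402 443 top/bottom mean col 317.2 318.4 w 41.5
wrist steel_shaker 0.55 rows 189 250 top/bottom mean col 320.8 321.6 w 45.0
[-1.33552692 -0.26878284  0.5711202 ]
```

The tops match the predicted heights and the columns are vertical, so all four stand upright in the right order. Handing in.

```bash
python3 -c "
from workcell import ctrl
print(ctrl.close_job())"
```

```text
the job is handed in; nothing more can be done
None
```

All four containers were moved and the job is handed in: from the handle end the caddy holds square jar, slim jar, pepper mill and steel shaker; the last camera checks match each standing upright in its bay, though I had no picture left to look at the finished caddy.

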